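Button the green flag onto the culture station's T-stud

ROBOT

A 6-joint arm with a two-finger parallel gripper is mounted at the origin on the work surface. World frame = base frame: x ahead of the robot, y to its left, z up, the work surface at z = 0. Lengths are in m, angles in rad, forces in N, time in s.
With the tool pointing down it reaches from about 0.35 to 0.775 m from the base axis. Payload 7.3 kg.
Tool frame: the origin (TCP) lies at the very end of the fingers, on their centre line; the grasp point (between the pads) lies 19 mm behind it; z points along the fingers, x is the direction in which the jaws open and shut, and the axes are right-handed (so a half turn about z gives the same grasp; the last joint's range is limited). The gripper opens to 92 mm and grips with 3 to 60 N. Pads are 19 mm wide; open, the fingers measure 130 mm over their backs; the gripper's body (75 mm by 190 mm) begins 47 mm behind the grasp point.
Start: joints at [-1.289, 0.342, 1.524, -0, 1.275, -0.146], TCP at [0.218, -0.478, 0.227] pointing down, gripper open.
Joint ranges: [-2.53, 2.53], [-0.77, 2.02], [0.04, 2.7], [-1, 4.14], [0.28, 2.66], [-3.11, 3.11]. Speed limits (rad/s): [2.57, 2.57, 3.14, 3.14, 3.14, 3.14].

INTERFACE

Orientations are given as a unit quaternion [w, x, y, z].
In Python, from workcell import state, grab_frame, camera_info, close_job, boxes_of, masks_of gives the robot as it stands. The module is installed in compiled form; this text tells all that it offers.
- The arm moves only by the shell command python3 -m jog 'ROWS'. ROWS is JSON, a list of rows, each an object with "slide": the shift along the tool's x, y, z in units of 50 mm (1.0 is 50 mm), a list of three; "rotation": the turn, a rotation vector about the tool's x, y, z in units of 5 degrees (1.0 is 5 degrees), a list of three; "fingers": the opening, from 0 (shut) to 1 (fully open). A call has 1 to 12 rows; each row shifts and turns the pose as measured when the row begins, along the tool's axes as they then stand; what a row does not reach is not made up. A row lasts 1/10 s, in which the tool goes at most 50 mm and 8.59 degrees, less where a joint would pass 70% of its speed; a pose out of reach is approached as far as the arm can. A call is refused whole if a number of a shift passes 1 or a number of a turn 1, either way. A call with a gripper value outside its range is refused whole. The fingers move at their own pace and stop on an object; the grip force is fixed at half the most. Time passes only in rows, so rows that do not move let the fingers close. It gives the time, the measured TCP pose, the force and the opening at its end, in the units of the state.
- state(): the state, without advancing time (a new reading comes with each control period).
- grab_frame(name): name is "side" or "top" or "wrist"; returns the picture (384x512x3 uint8, blue, green, red); there is no depth.
- camera_info(name): a dict with "vfov" (degrees; the focal length in pixels is half the picture's height over the tangent of half this angle, whatever the lens; pixels are square), "cx", "cy" (the principal point, pixels), "rvec" (rotation vector, rad) and "tvec" (3), from world to camera coordinates, as OpenCV has them; the wrist camera has in their place "tool_from_camera" (4x4, takes a point from camera to tool coordinates, whose origin is the TCP and whose axes are the tool frame's). Camera axes: x right, y down, z forward; pixel columns grow to the right and rows downward; lengths in m; the calibration is good to about 2 mm. The wrist camera is an equidistant fisheye: a pixel r from the principal point sees the ray r / f radians off the axis. A picture is of the moment at which its call begins: read the wrist's pose just before it. camera_info takes no time and is no camera call.
- close_job(): hands the job in, once; it reports no verdict.
Trained networks look in the newest picture that a camera, given by its name, has taken for a name from the list of things; names that differ only in an ending like _2 or _b are one class to them, and where a whole thing is asked for, a point or a joint stands for the part that bears it (a point fixed in the world has none). Each returns a list of dicts, best first, with "confidence" (0 to 1); they miss things now and then, are a little off and sometimes report something else, mostly with a low value. They report only what shows in the picture. A call takes as long as a camera call.
- boxes_of(target, camera): "centre" ([x, y, z] in m, in world coordinates, good to about 4 mm: the middle of the surface that is visible of it).
- masks_of(target, camera): "region" (384x512 bool, what is visible of it).
The state is a dict: "time": time; "joints": joint angles; "qvel": joint speeds; "joint_efforts": joint torques, N m; "eef_pos": TCP position; "tool_rot": TCP orientation; "force": force on the tool from outside, world axes, zero at the start; "ft_torque": the same for the moment, N m; "opening": finger opening in m.
Only numpy, scipy, OpenCV 4.12 (cv2) and the standard library are available. Lean on these libraries where they do the work, as an engineer would, in place of code of your own. Each camera call takes 0.05 s, during which the arm holds its last target.

TASK

The cultures are ready: fix the green flag on the blue dock so that it cannot lift off, and leave the orange flag where it lies. Tilt the green flag, hook the low end of its eye under one end of the stud's T-head and push it on towards the stem, so that the eye's high end clears the head's other end; then lay the flag level on the base and let go.

Things in the scene. Friction and masses are not known exactly. Their poses are not given: they have to be found in the camera images.
- green_grip (a point): Centre of the upright handle (fin 50 mm long in x, 12 thick in y, 60 tall) on the green flag, a rigid plate of some 100 g in plastic, 152 x 58 mm, 6 mm thick, with an eye. It lies handle up on the table. This point is 36 mm above the plate's underside, 80 mm in +x from the eye's centre. Axes: x from eye to handle, z up. Pinch the fin across its thickness.
- green_eye (a point): Centre of the green flag's eye, a hole 60 mm long (x) and 36 wide (y), at half the plate's thickness (3 mm above its underside). Plate borders: 12 mm at the eye's -x end, 11 mm at its sides; at the +x end the plate runs on 80 mm under the handle, whose fin begins 25 mm from the eye. Axes as green_grip.
- dock: Fixed blue base 180 x 100 mm, 10 mm thick, with an upright steel T-stud at its centre: stem 10 mm diameter; head a bar 72 mm long (x), 14 wide (y), 8 thick, underside 44 mm and top 52 mm above the table, both ends alike. Longer than the eye: a level plate cannot pass; tilted about 30 degrees it can. Origin: on the stem's axis, at the table; x along the bar, z up.
- orange_flag: Bystander flag of the same shape, in orange, lying on the table handle up; must stay where it is. Origin: eye centre, on its underside; x from eye to handle, z up.

How it is judged:
By the outcome, as a careful person would: the job done as asked, in the order asked, and still so for the second after the job is handed in, with the robot touching nothing.
It also fails if it takes over 45 s, if anything falls off the work surface, if the arm or the gripper's body presses on something with over 40 N, if the wrist force passes 120 N, or if a joint passes its speed limit or range.

## Working session

There is one attempt and no reset: what is moved stays moved. The work goes in short steps, Python scripts to look and compute and a shell command to move; the robot and the scene stay as the last step left them, time stands still between calls to the robot, and variables do not carry over. Pictures are saved under pics/ and viewed, and the job is handed in when it is done.

```bash
mkdir -p pics; ls; python3 - <<'E'
from workcell import *
import cv2
print(state())
for c in ("top","side"):
    cv2.imwrite(f"pics/{c}0.png",grab_frame(c)); print(c,camera_info(c))
    for t in ("green_grip","green_eye","dock","orange_flag"):
        try:
            print(t,[(round(b['confidence'],2),[round(float(v),3) for v in b['centre']]) for b in boxes_of(t,c)][:3])
        except Exception as e: print(t,e)
print(camera_info("wrist"))
E
```

```text
pics
{'time': 0.0, 'joints': array([-1.28901154e+00,  3.42727645e-01,  1.52501831e+00,  3.11642571e-06,
        1.27537372e+00, -1.45998718e-01]), 'qvel': array([ 0.00106573, -0.00209209, -0.00031868, -0.00068668, -0.00028202,
       -0.00086286]), 'joint_efforts': array([ 1.34039827e-03, -4.31235552e+01, -2.44218367e+01,  7.18832994e-02,
        5.57386153e-02, -1.29070804e-04]), 'eef_pos': array([ 0.21770817, -0.47729251,  0.22604195]), 'tool_rot': array([-5.03135074e-04,  8.41086623e-01, -5.40899908e-01, -5.74284396e-04]), 'force': array([0.34140043, 0.56466639, 0.1392489 ]), 'ft_torque': array([-0.00665261, -0.00467969,  0.01336398]), 'opening': 0.09192966890345096}
top {'vfov': 53.66492437558501, 'cx': 256.97105221948067, 'cy': 199.90022619710078, 'rvec': array([ 2.15455698, -2.1746341 ,  0.17462719]), 'tvec': array([-0.03491139,  0.5484206 ,  0.7481662 ])}
green_grip [(0.72, [0.574, -0.098, 0.003]), (0.48, [0.54, -0.24, 0.009])]
green_eye [(0.63, [0.577, -0.101, 0.009])]
dock [(0.81, [0.502, 0.2, 0.014]), (0.36, [0.54, -0.242, 0.01])]
orange_flag [(0.57, [0.54, -0.239, 0.009])]
side {'vfov': 52.75904449776762, 'cx': 252.68392107934577, 'cy': 188.74887852050185, 'rvec': array([ 0.01665319, -2.79931105,  1.40825617]), 'tvec': array([0.51976361, 0.07142255, 0.75100313])}
green_grip [(0.76, [0.589, -0.095, 0.003])]
green_eye [(0.65, [0.584, -0.092, 0.001])]
dock [(0.59, [0.5, 0.208, 0.012]), (0.44, [0.556, -0.241, 0.011])]
orange_flag [(0.62, [0.557, -0.239, 0.008])]
{'vfov': 65.70646984690485, 'cx': 255.35896299834465, 'cy': 194.22904133147702, 'tool_from_camera': array([[ 9.99999612e-01,  3.55161795e-04, -8.06206963e-04,
         5.77016635e-04],
       [-1.22701029e-04,  9.62365200e-01,  2.71759463e-01,
        -7.29354646e-02],
       [ 8.72384104e-04, -2.71759259e-01,  9.62364871e-01,
        -1.57725620e-01],
       [ 0.00000000e+00,  0.00000000e+00,  0.00000000e+00,
         1.00000000e+00]])}
```

View pics/top0.png

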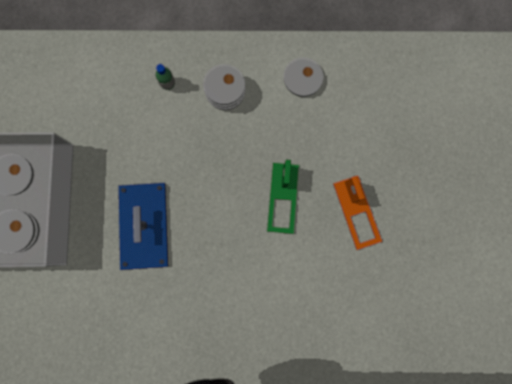

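View pics/side0.png

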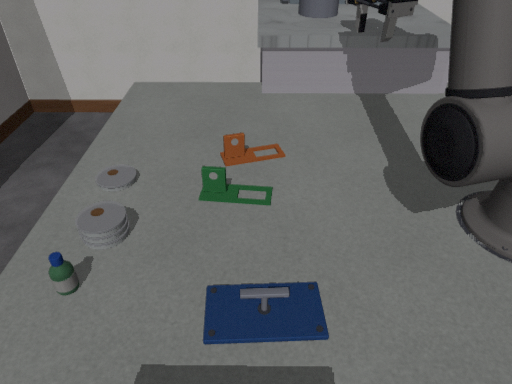

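```bash
cat > h.py <<'E'
from workcell import *
import cv2, numpy as np
from scipy.optimize import minimize
from scipy.spatial.transform import Rotation as R
def K(ci,h=384):
    f=h/2/np.tan(np.radians(ci['vfov'])/2); return np.array([[f,0,ci['cx']],[0,f,ci['cy']],[0,0,1.]])
def proj(P,cam):
    ci=camera_info(cam); return cv2.projectPoints(np.asarray(P,float).reshape(-1,3),np.array(ci['rvec']),np.array(ci['tvec']),K(ci),None)[0][:,0]
def cmask(img,col):
    hsv=cv2.cvtColor(img,cv2.COLOR_BGR2HSV); r={'green':(45,80),'blue':(100,130),'orange':(3,20)}[col]
    m=cv2.inRange(hsv,(r[0],120,40),(r[1],255,255))
    n,l,s,c=cv2.connectedComponentsWithStats(m); 
    k=1+np.argmax(s[1:,4]); return (l==k).astype(np.uint8)
S=4
def fill(m,pts,v):
    cv2.fillPoly(m,[np.round(pts*S*16+ (S-1)/2*16).astype(np.int32)],v,shift=4)
def box(x0,x1,y0,y1,z0,z1): return np.array([[x,y,z] for x in(x0,x1) for y in(y0,y1) for z in(z0,z1)],float)
def hullfill(m,P,cam,v=1):
    p=proj(P,cam).astype(np.float32); fill(m,cv2.convexHull(p)[:,0],v)
def flag_render(T,cam):
    Rm,t=T; w=lambda P:P@Rm.T+t
    m=np.zeros((384*S,512*S),np.uint8)
    hullfill(m,w(box(-42,110,-29,29,0,6)/1e3),cam)
    top=proj(w(np.array([[-30,-18,6],[30,-18,6],[30,18,6],[-30,18,6]])/1e3),cam)
    bot=proj(w(np.array([[-30,-18,0],[30,-18,0],[30,18,0],[-30,18,0]])/1e3),cam)
    a=np.zeros_like(m);b=np.zeros_like(m);fill(a,top,1);fill(b,bot,1);m[(a&b)>0]=0
    hullfill(m,w(box(55,105,-6,6,6,66)/1e3),cam)
    return cv2.resize(m.astype(np.float32),(512,384),interpolation=cv2.INTER_AREA)
def dock_render(T,cam):
    Rm,t=T; m=np.zeros((384*S,512*S),np.uint8); hullfill(m,box(-90,90,-50,50,0,10)@Rm.T/1e3+t,cam)
    return cv2.resize(m.astype(np.float32),(512,384),interpolation=cv2.INTER_AREA)
def pose(v): return R.from_euler('z',v[2]).as_matrix(),np.array([v[0],v[1],0 if len(v)<4 else v[3]])
def fit(render,masks,v0,mk=pose,step=(.01,.01,.1)):
    def c(v): return sum(np.abs(render(mk(v),k)-m).sum()/m.sum() for k,m in masks.items())
    v0=np.array(v0,float); s=np.vstack([v0]+[v0+np.eye(len(v0))[i]*step[i] for i in range(len(v0))])
    r=minimize(c,v0,method='Nelder-Mead',options=dict(initial_simplex=s,xatol=1e-5,fatol=1e-5,maxiter=400)); return r.x,r.fun
E
python3 - <<'E'
from h import *
im={c:cv2.imread(f"pics/{c}0.png") for c in("top","side")}
def filled(m):
    cs,_=cv2.findContours(m,cv2.RETR_EXTERNAL,cv2.CHAIN_APPROX_NONE); h=cv2.convexHull(max(cs,key=cv2.contourArea)); o=np.zeros_like(m); cv2.fillPoly(o,[h],1); return o
g={c:cmask(im[c],'green') for c in im}; b={c:filled(cmask(im[c],'blue')) for c in im}
o={c:cmask(im[c],'orange') for c in im}
for cs in (("top","side"),("top",),("side",)):
    print(cs)
    print('green',fit(flag_render,{c:g[c] for c in cs},[.56,-.095,0]))
    print('orange',fit(flag_render,{c:o[c] for c in cs},[.52,-.25,.3]))
    print('dock',fit(dock_render,{c:b[c] for c in cs},[.5,.2,0]))
E
```

```text
('top', 'side')
green (array([ 0.52339482, -0.09247547, -0.10634095]), np.float64(0.45325860066960183))
orange (array([ 0.492493  , -0.26705987,  0.30858957]), np.float64(0.2717014678784294))
dock (array([0.50090244, 0.20298572, 0.05510965]), np.float64(0.08827450004471915))
('top',)
green (array([ 0.52358909, -0.0937019 , -0.10914332]), np.float64(0.22278982485404503))
orange (array([ 0.49251037, -0.26761054,  0.30799065]), np.float64(0.07739774330042314))Traceback (most recent call last):
  File "<stdin>", line 11, in <module>
  File "h.py", line 36, in fit
    r=minimize(c,v0,method='Nelder-Mead',options=dict(initial_simplex=s,xatol=1e-5,fatol=1e-5,maxiter=400)); return r.x,r.fun
    res = _minimize_neldermead(fun, x0, args, callback, bounds=bounds,
                               **options)
    fsim[j] = func(sim[j])
              ~~~~^^^^^^^^
    fx = function(np.copy(x), *(wrapper_args + args))
  File "h.py", line 34, in c
    def c(v): return sum(np.abs(render(mk(v),k)-m).sum()/m.sum() for k,m in masks.items())
                     ~~~^^^^^^^^^^^^^^^^^^^^^^^^^^^^^^^^^^^^^^^^^^^^^^^^^^^^^^^^^^^^^^^^^^
  File "h.py", line 34, in <genexpr>
    def c(v): return sum(np.abs(render(mk(v),k)-m).sum()/m.sum() for k,m in masks.items())
                                ~~~~~~^^^^^^^^^
  File "h.py", line 30, in dock_render
    Rm,t=T; m=np.zeros((384*S,512*S),np.uint8); hullfill(m,box(-90,90,-50,50,0,10)@Rm.T/1e3+t,cam)
                                                ~~~~~~~~^^^^^^^^^^^^^^^^^^^^^^^^^^^^^^^^^^^^^^^^^^
  File "h.py", line 19, in hullfill
    p=proj(P,cam).astype(np.float32); fill(m,cv2.convexHull(p)[:,0],v)
      ~~~~^^^^^^^
  File "h.py", line 8, in proj
    ci=camera_info(cam); return cv2.projectPoints(np.asarray(P,float).reshape(-1,3),np.array(ci['rvec']),np.array(ci['tvec']),K(ci),None)[0][:,0]
ValueError: time passes only in moves, steps and waits
```

```bash
python3 - <<'E'
from workcell import *
import pickle
try:
    pickle.dump({c:camera_info(c) for c in("top","side","wrist")},open("ci.pkl","wb")); print(state()['time'])
except Exception as e: print(e)
E
sed -i 's/^import cv2, numpy as np/import cv2, numpy as np, pickle\n_CI=pickle.load(open("ci.pkl","rb"))/; s/ci=camera_info(cam)/ci=_CI[cam]/; s/(r\[0\],120,40)/(r[0],90,25)/; s/(45,80)/(40,90)/' h.py
cat > fit0.py <<'E'
from h import *
im={c:cv2.imread(f"pics/{c}0.png") for c in("top","side")}
def filled(m):
    cs,_=cv2.findContours(m,cv2.RETR_EXTERNAL,cv2.CHAIN_APPROX_NONE); h=cv2.convexHull(max(cs,key=cv2.contourArea)); o=np.zeros_like(m); cv2.fillPoly(o,[h],1); return o
def big(m,roi):
    z=np.zeros_like(m); z[roi]=m[roi]; return z
g={c:cmask(im[c],'green') for c in im}; b={c:filled(cmask(im[c],'blue')) for c in im}
o={c:cmask(im[c],'orange') for c in im}
for cs in (("top","side"),("top",),("side",)):
    print(cs)
    vg=fit(flag_render,{c:g[c] for c in cs},[.52,-.093,-.1]);vo=fit(flag_render,{c:o[c] for c in cs},[.492,-.267,.3]);vd=fit(dock_render,{c:b[c] for c in cs},[.5,.2,0])
    print('green',vg);print('orange',vo);print('dock',vd)
    if len(cs)==2:
        for c in im:
            u=im[c].copy()
            for rr,v,m in((flag_render,vg,g),(flag_render,vo,o),(dock_render,vd,b)):
                q=(rr(pose(v[0]),c)>.5).astype(np.uint8)
                cs2,_=cv2.findContours(q,cv2.RETR_LIST,cv2.CHAIN_APPROX_NONE); cv2.drawContours(u,cs2,-1,(255,255,255),1)
                cs2,_=cv2.findContours(m[c],cv2.RETR_LIST,cv2.CHAIN_APPROX_NONE); cv2.drawContours(u,cs2,-1,(0,0,255),1)
            u=u[130:280,100:400] if c=='top' else u[120:350,180:340]
            cv2.imwrite(f"pics/ov_{c}.png",cv2.resize(u,None,fx=2.5,fy=2.5,interpolation=0))
E
timeout 500 python3 fit0.py
```

```text
0.5
('top', 'side')
green (array([ 0.52338539, -0.09244598, -0.10190384]), np.float64(0.2885752514966537))
orange (array([ 0.49259182, -0.26779415,  0.30863606]), np.float64(1.7959380396086038))
dock (array([0.50029001, 0.20301711, 0.05457713]), np.float64(0.06993501441767072))
('top',)
green (array([ 0.52412543, -0.09324056, -0.09931375]), np.float64(0.11327241899020346))
orange (array([ 0.49258097, -0.26762829,  0.30324626]), np.float64(0.06147540983606557))
dock (array([0.4999524 , 0.20119249, 0.04691864]), np.float64(0.038540118870728085))
('side',)
green (array([ 0.52265168, -0.0910311 , -0.09802525]), np.float64(0.1479553903345725))
orange (array([ 2.30999052, -2.53479262,  1.83974321]), np.float64(1.0))
dock (array([0.50043276, 0.20348498, 0.05373951]), np.float64(0.024375711439954467))
```

```bash
python3 -c "
import cv2,numpy as np
a=cv2.imread('pics/ov_top.png');b=cv2.imread('pics/ov_side.png');print(a.shape,b.shape)"
```

```text
(375, 750, 3) (575, 400, 3)
```

View pics/ov_top.png

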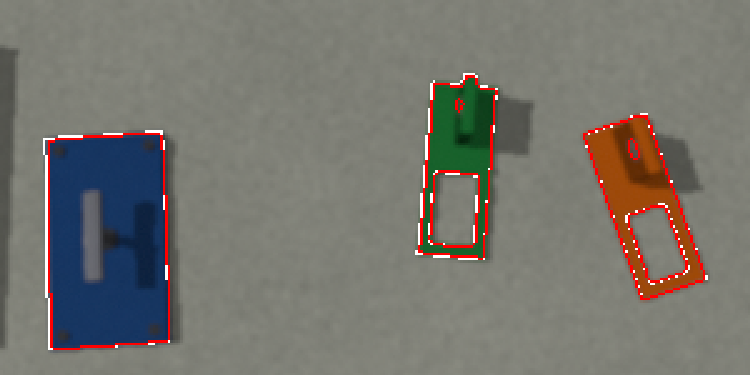

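View pics/ov_side.png

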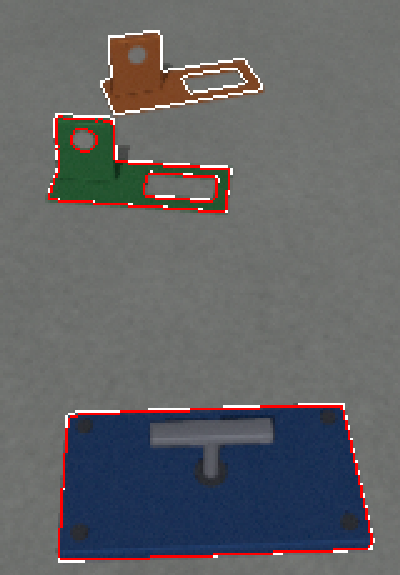

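```bash
cat > plan.py <<'E'
import numpy as np, sys
def rect(a,b,c,d): return np.array([[a,c],[b,c],[b,d],[a,d]],float)
OBS=dict(bar=rect(-36,36,44,52),stem=rect(-5,5,10,44),base=rect(-90,90,0,10))
PL=dict(low=rect(-42,-30,-3,3),high=rect(30,110,-3,3),fin=rect(55,105,3,63),grip=rect(62,98,14,80),body=rect(42.5,117.5,80,200))
def seg(p,a,b):
    t=np.clip(np.dot(p-a,b-a)/np.dot(b-a,b-a),0,1); return np.linalg.norm(p-a-t*(b-a))
def sat(P,Q):
    s=-1e9
    for A in(P,Q):
        for i in range(4):
            e=A[(i+1)%4]-A[i]; n=np.array([e[1],-e[0]])/np.linalg.norm(e)
            p=P@n;q=Q@n; s=max(s,q.min()-p.max(),p.min()-q.max())
    return s
def dist(P,Q):
    s=sat(P,Q)
    if s<=0: return s
    return min(min(seg(p,Q[i],Q[(i+1)%4]) for p in P for i in range(4)),min(seg(q,P[i],P[(i+1)%4]) for q in Q for i in range(4)))
def clr(X,Z,th):
    t=np.radians(th);M=np.array([[np.cos(t),np.sin(t)],[-np.sin(t),np.cos(t)]]) # row vec: u->(c,s)
    best=(1e9,'')
    for k,p in PL.items():
        w=p@M+[X,Z]
        for o,q in OBS.items(): best=min(best,(dist(w,q),k+'-'+o))
    return best
if __name__=="__main__":
    # for each tilt, bottleneck-best path: grid search (Dijkstra maximin) over X,Z at fixed tilt then level
    import heapq
    Xs=np.arange(-30,46,3.);Zs=np.arange(13.5,110,3.);Ts=np.arange(0,46,5.)
    C=np.array([[[clr(x,z,t)[0] for t in Ts] for z in Zs] for x in Xs])
    ix=lambda v,A:int(np.argmin(abs(A-v)))
    sh=C.shape
    C[:,0,0]=np.where(C[:,0,0]>-1,1,C[:,0,0])
    best=np.full(sh,-9e9);par={}
    s=(ix(-15,Xs),len(Zs)-1,ix(30,Ts)); g0=[(i,0,0) for i in range(len(Xs)) if abs(Xs[i])<=6]
    # dijkstra: maximise sum? use cost = 1/clear^2
    C=np.maximum(C,0)
    D={s:0};h=[(0,s)]
    cost=lambda n: 1/max(C[n],1e-3)**2
    while h:
        d,n=heapq.heappop(h)
        if d>D[n]: continue
        for dx in(-1,0,1):
            for dz in(-1,0,1):
                for dt in(-1,0,1):
                    m=(n[0]+dx,n[1]+dz,n[2]+dt)
                    if any(m[i]<0 or m[i]>=sh[i] for i in range(3)) or C[m]<.3: continue
                    dd=d+cost(m)*(abs(dx)+abs(dz)+abs(dt))
                    if dd<D.get(m,1e18): D[m]=dd;par[m]=n;heapq.heappush(h,(dd,m))
    g=min(g0,key=lambda n:D.get(n,1e18)); p=[g]
    while p[-1]!=s:p.append(par[p[-1]])
    for n in p[::-1]: print(Xs[n[0]],Zs[n[1]],Ts[n[2]],clr(Xs[n[0]],Zs[n[1]],Ts[n[2]]))
E
python3 plan.py
cat > mv.py <<'E'
from h import *
def Rflag(yaw,tilt): # flag axes in world; tilt raises handle
    return R.from_euler('z',yaw)*R.from_euler('y',-np.radians(tilt))
F2T=R.from_matrix(np.array([[0,-1,0],[-1,0,0],[0,0,-1.]]).T) # cols: tool x=-flag y, tool y=-flag x, tool z=-flag z
def delta(p,rot):
    s=state(); q=np.array(s['tool_rot']); Rc=R.from_quat(np.r_[q[1:],q[0]])
    d=Rc.inv().apply(np.array(p)-s['eef_pos'])/.05; r=np.degrees((Rc.inv()*rot).as_rotvec())/5
    print('t',round(s['time'],2),'pos',np.round(s['eef_pos'],4),'open',round(s['opening'],4),'F',np.round(s['force'],1)); print('slide',np.round(d,2),'rot',np.round(r,2))
E
python3 - <<'E'
from mv import *
delta([.6035,-.1006,.15],Rflag(-.102,0)*F2T)
# grey box
from scipy.optimize import least_squares
def at(px,cam,z):
    f=lambda v:proj([[v[0],v[1],z]],cam)[0]-px
    return least_squares(f,[.5,.2]).x
print('base edge',at((72,150),'top',0),at((70,265),'top',0))
for z in(.03,.06,.09,.12,.15): print(z,'top edge via top',at((53,140),'top',z),'side cam pts',at((137,366),'side',z),at((333,366),'side',z))
E
```

```text
-15.0 109.5 30.0 (np.float64(36.63062139001492), 'low-bar')
-15.0 109.5 25.0 (np.float64(40.25978854777376), 'low-bar')
-18.0 109.5 20.0 (np.float64(44.8759631153277), 'low-bar')
-21.0 109.5 20.0 (np.float64(45.90202354530471), 'low-bar')
-24.0 109.5 20.0 (np.float64(46.928083975281716), 'low-bar')
-27.0 109.5 20.0 (np.float64(47.9908493764228), 'low-bar')
-30.0 109.5 20.0 (np.float64(49.20477551043295), 'low-bar')
-30.0 106.5 20.0 (np.float64(46.514385151314954), 'low-bar')
-30.0 103.5 20.0 (np.float64(43.86417808391758), 'low-bar')
-30.0 100.5 20.0 (np.float64(41.2618978229359), 'low-bar')
-30.0 97.5 20.0 (np.float64(38.71720941549338), 'low-bar')
-30.0 94.5 20.0 (np.float64(36.242246038234654), 'low-bar')
-30.0 91.5 20.0 (np.float64(33.852304070309636), 'low-bar')
-30.0 88.5 20.0 (np.float64(31.566700553612968), 'low-bar')
-30.0 85.5 20.0 (np.float64(29.409771791264138), 'low-bar')
-30.0 82.5 20.0 (np.float64(27.41190926927569), 'low-bar')
-30.0 79.5 20.0 (np.float64(25.610366314439336), 'low-bar')
-30.0 76.5 20.0 (np.float64(24.04930260387057), 'low-bar')
-30.0 73.5 20.0 (np.floa
[... 1941 characters left out ...]
 [ 0.2178 -0.4777  0.2267] open 0.0921 F [-0.   1.   0.3]
slide [ -3.66 -10.15   1.53] rot [0.   0.   6.07]
base edge [0.66579649 0.36086578] [0.41857368 0.35183678]
0.03 top edge via top [0.67937357 0.38752028] side cam pts [0.66350763 0.30703966] [0.41328711 0.30408991]
0.06 top edge via top [0.6703578  0.37202257] side cam pts [0.65391295 0.32342785] [0.41945596 0.32066393]
0.09 top edge via top [0.66134203 0.35652486] side cam pts [0.64431826 0.33981605] [0.42562482 0.33723795]
0.12 top edge via top [0.65232626 0.34102715] side cam pts [0.63472358 0.35620424] [0.43179367 0.35381198]
0.15 top edge via top [0.6433105  0.32552944] side cam pts [0.6251289  0.37259243] [0.43796253 0.370386  ]
```

```bash
python3 -m jog '[{"slide":[-0.36,-1,0],"rotation":[0,0,0],"fingers":1},{"slide":[-0.36,-1,0],"rotation":[0,0,0],"fingers":1},{"slide":[-0.36,-1,0],"rotation":[0,0,0],"fingers":1},{"slide":[-0.36,-1,0],"rotation":[0,0,0],"fingers":1},{"slide":[-0.36,-1,0],"rotation":[0,0,0],"fingers":1},{"slide":[-0.36,-1,0],"rotation":[0,0,0],"fingers":1},{"slide":[-0.36,-1,0],"rotation":[0,0,0],"fingers":1},{"slide":[-0.36,-1,0],"rotation":[0,0,0],"fingers":1},{"slide":[0,0,0],"rotation":[0,0,1],"fingers":1},{"slide":[0,0,0],"rotation":[0,0,1],"fingers":1},{"slide":[0,0,0],"rotation":[0,0,1],"fingers":1},{"slide":[0,0,0],"rotation":[0,0,1],"fingers":1}]'
cat > d1.py <<'E'
from mv import *
delta([.6035,-.1006,.10],Rflag(-.102,0)*F2T)
E
python3 d1.py
```

```text
time: 1.7
eef_pos: [0.512, -0.1919, 0.2259]
tool_rot: [0.0, 0.73, -0.684, 0.002]
force: [0.5, -0.9, -0.4]
opening: 0.0917
t 1.7 pos [ 0.512  -0.1919  0.2259] open 0.0917 F [ 0.5 -0.9 -0.4]
slide [-1.71 -1.94  2.52] rot [-0.03 -0.03  1.92]
```

```bash
python3 -m jog '[{"slide":[-0.5,-0.6,0],"rotation":[0,0,0],"fingers":1},{"slide":[-0.5,-0.6,0],"rotation":[0,0,0],"fingers":1},{"slide":[-0.5,-0.6,0],"rotation":[0,0,0],"fingers":1},{"slide":[-0.2,-0.15,0],"rotation":[0,0,0],"fingers":1},{"slide":[0,0,0],"rotation":[0,0,1],"fingers":1},{"slide":[0,0,0],"rotation":[0,0,0.9],"fingers":1},{"slide":[0,0,0],"rotation":[0,0,0],"fingers":1}]'
python3 d1.py
python3 - <<'E'
from h import *
cv2.imwrite("pics/w1.png",grab_frame("wrist"))
E
```

```text
time: 2.4
eef_pos: [0.6064, -0.0979, 0.225]
tool_rot: [-0.001, -0.667, 0.745, -0.002]
force: [-0.5, -0.8, 0.5]
opening: 0.0915
t 2.4 pos [ 0.6064 -0.0979  0.225 ] open 0.0915 F [-0.5 -0.8  0.5]
slide [0.05 0.05 2.5 ] rot [-0.01 -0.04 -0.08]
```

View pics/w1.png

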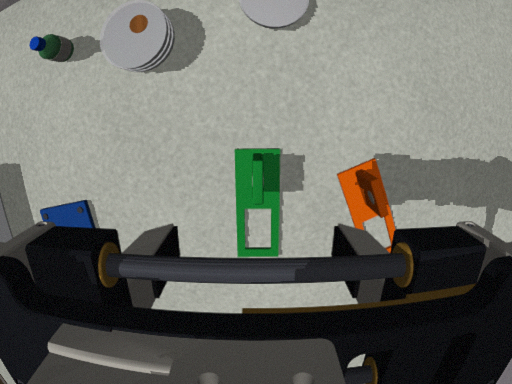

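The wrist view shows the green fin (about column 258) centred between the fingers (about columns 150 and 360), parallel to them. I'll descend in stages.

```bash
python3 -m jog '[{"slide":[0.05,0.05,0.6],"rotation":[0,0,-0.08],"fingers":1},{"slide":[0,0,0.6],"rotation":[0,0,0],"fingers":1},{"slide":[0,0,0.6],"rotation":[0,0,0],"fingers":1},{"slide":[0,0,0.6],"rotation":[0,0,0],"fingers":1},{"slide":[0,0,0],"rotation":[0,0,0],"fingers":1}]'
sed -i 's/,.10\],/,.019],/' d1.py; python3 d1.py
```

```text
time: 2.95
eef_pos: [0.6033, -0.1036, 0.1038]
tool_rot: [-0.0, -0.674, 0.739, -0.004]
force: [-0.2, -0.1, -0.3]
opening: 0.092
t 2.95 pos [ 0.6033 -0.1036  0.1038] open 0.092 F [-0.2 -0.1 -0.3]
slide [-0.07  0.01  1.7 ] rot [-0.06 -0.06  0.12]
```

```bash
python3 -m jog '[{"slide":[-0.06,0,0.5],"rotation":[-0.05,-0.05,0.1],"fingers":1},{"slide":[0,0,0.5],"rotation":[0,0,0],"fingers":1},{"slide":[0,0,0.4],"rotation":[0,0,0],"fingers":1},{"slide":[0,0,0.25],"rotation":[0,0,0],"fingers":1},{"slide":[0,0,0],"rotation":[0,0,0],"fingers":1}]'
python3 d1.py
```

```text
time: 3.45
eef_pos: [0.6075, -0.1038, 0.0264]
tool_rot: [0.002, -0.672, 0.74, -0.005]
force: [-0.2, 0.5, 0.6]
opening: 0.0916
t 3.45 pos [ 0.6075 -0.1038  0.0264] open 0.0916 F [-0.2  0.5  0.6]
slide [-0.06  0.09  0.15] rot [-0.12 -0.03  0.07]
```

```bash
python3 -m jog '[{"slide":[-0.05,0.06,0.15],"rotation":[-0.1,0,0.05],"fingers":1},{"slide":[0,0,0],"rotation":[0,0,0],"fingers":1}]'
python3 d1.py
python3 -m jog '[{"slide":[0,0,0],"rotation":[0,0,0],"fingers":0},{"slide":[0,0,0],"rotation":[0,0,0],"fingers":0},{"slide":[0,0,0],"rotation":[0,0,0],"fingers":0},{"slide":[0,0,0],"rotation":[0,0,0],"fingers":0},{"slide":[0,0,0],"rotation":[0,0,0],"fingers":0},{"slide":[0,0,0],"rotation":[0,0,0],"fingers":0},{"slide":[0,0,0],"rotation":[0,0,0],"fingers":0},{"slide":[0,0,0],"rotation":[0,0,0],"fingers":0}]'
python3 d1.py
```

```text
time: 3.65
eef_pos: [0.6059, -0.1015, 0.0209]
tool_rot: [0.0, -0.671, 0.742, -0.003]
force: [-0.7, 0.3, 0.6]
opening: 0.092
t 3.65 pos [ 0.6059 -0.1015  0.0209] open 0.092 F [-0.7  0.3  0.6]
slide [-0.01  0.05  0.04] rot [-0.05 -0.04  0.02]
time: 4.45
eef_pos: [0.6077, -0.1019, 0.024]
tool_rot: [0.001, -0.671, 0.741, -0.005]
force: [0.7, -0.1, -0.0]
opening: 0.0321
t 4.45 pos [ 0.6077 -0.1019  0.024 ] open 0.0321 F [ 0.7 -0.1 -0. ]
slide [-0.02  0.09  0.1 ] rot [-0.11 -0.05  0.03]
```

```bash
python3 -m jog '[{"slide":[0,0,0],"rotation":[0,0,0],"fingers":0},{"slide":[0,0,0],"rotation":[0,0,0],"fingers":0},{"slide":[0,0,0],"rotation":[0,0,0],"fingers":0},{"slide":[0,0,0],"rotation":[0,0,0],"fingers":0},{"slide":[0,0,0],"rotation":[0,0,0],"fingers":0},{"slide":[0,0,0],"rotation":[0,0,0],"fingers":0}]'
python3 d1.py
```

```text
time: 5.05
eef_pos: [0.6077, -0.1018, 0.0239]
tool_rot: [0.002, -0.671, 0.741, -0.005]
force: [-0.9, -0.0, 0.2]
opening: 0.0117
t 5.05 pos [ 0.6077 -0.1018  0.0239] open 0.0117 F [-0.9 -0.   0.2]
slide [-0.02  0.09  0.1 ] rot [-0.11 -0.05  0.03]
```

```bash
python3 -m jog '[{"slide":[0,0,-0.4],"rotation":[0,0,0],"fingers":0},{"slide":[0,0,-0.6],"rotation":[0,0,0],"fingers":0},{"slide":[0,0,-0.8],"rotation":[0,0,0],"fingers":0},{"slide":[0,0,-0.8],"rotation":[0,0,0],"fingers":0},{"slide":[0,0,-0.6],"rotation":[0,0,0],"fingers":0},{"slide":[0,0,-0.2],"rotation":[0,0,0],"fingers":0},{"slide":[0,0,0],"rotation":[0,0,0],"fingers":0}]'
cat > look.py <<'E'
from mv import *
import sys
n=sys.argv[1]; s=state(); ims={}
for c in("top","side"):
    ims[c]=grab_frame(c); cv2.imwrite(f"pics/{n}_{c}.png",ims[c])
    
def crop(m,u,h): return u
print(s['eef_pos'],s['tool_rot'],s['opening'])
E
python3 look.py lift
```

```text
time: 5.75
eef_pos: [0.6041, -0.1005, 0.196]
tool_rot: [-0.001, -0.671, 0.741, -0.001]
force: [-0.4, -0.3, -2.4]
opening: 0.0119
[ 0.60413929 -0.10052232  0.19604434] [-0.00084813 -0.67100628  0.74144993 -0.00136419] 0.011903888634799397
```

View pics/lift_side.png

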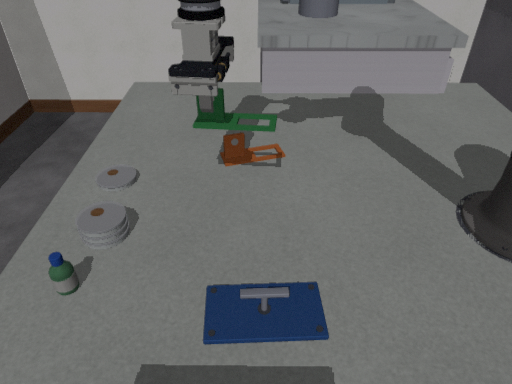

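View pics/lift_top.png

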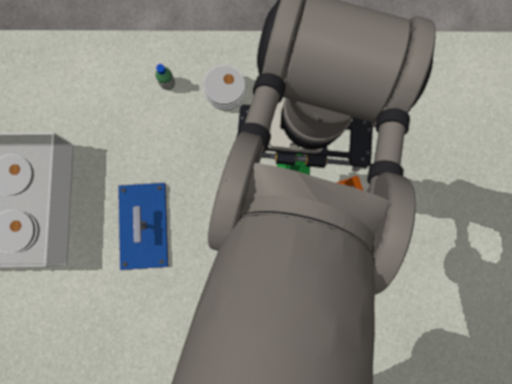

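```bash
cat > hand.py <<'E'
from mv import *
def tool(s):
    q=np.array(s['tool_rot']); return R.from_quat(np.r_[q[1:],q[0]]),np.array(s['eef_pos'])
def flag_from(v,Rt,pt): # v: u0,v0,w0 (TCP in flag frame, underside origin, m), pitch deg (handle up+)
    Rf=Rt*F2T.inv()*R.from_euler('y',-np.radians(v[3]))*R.from_euler('z',np.radians(v[4]) if len(v)>4 else 0)
    return Rf.as_matrix(),pt-Rf.apply(v[:3])
def render2(T,cam):
    Rm,t=T;w=lambda P:P@Rm.T+t
    m=flag_render(T,cam); f=np.zeros((384*S,512*S),np.uint8); hullfill(f,w(box(55,105,-6,6,6,66)/1e3),cam)
    f=cv2.resize(f.astype(np.float32),(512,384),interpolation=cv2.INTER_AREA)
    return m,f
def fit_hand(img,s,v0=(.083,0,.022,0),cam='side',free=(0,2,3),roi=None):
    g=cmask(img,'green').astype(np.float32); Rt,pt=tool(s)
    def full(x): v=np.array(v0,float); v[list(free)]=x; return v
    def c(x):
        m,f=render2(flag_from(full(x),Rt,pt),cam)
        d=np.abs(m-g); d*=np.where(g<m,1-f,1); return d.sum()/g.sum()
    st=[{0:.005,1:.005,2:.005,3:3.,4:3.}[i] for i in free]; x0=np.array([v0[i] for i in free])
    sx=np.vstack([x0]+[x0+np.eye(len(st))[i]*st[i] for i in range(len(st))])
    r=minimize(c,x0,method='Nelder-Mead',options=dict(initial_simplex=sx,xatol=1e-5,fatol=1e-5,maxiter=300))
    v=full(r.x); return v,r.fun,flag_from(v,Rt,pt),g
def overlay(img,T,g,fn,crop,cam='side',k=3):
    u=img.copy(); q=(flag_render(T,cam)>.5).astype(np.uint8)
    cv2.drawContours(u,cv2.findContours(q,cv2.RETR_LIST,cv2.CHAIN_APPROX_NONE)[0],-1,(255,255,255),1)
    a,b,c,d=crop; cv2.imwrite(fn,cv2.resize(u[a:b,c:d],None,fx=k,fy=k,interpolation=0))
E
python3 - <<'E'
from hand import *
s=dict(eef_pos=[0.60413929,-0.10052232,0.19604434],tool_rot=[-0.00084813,-0.67100628,0.74144993,-0.00136419])
im=cv2.imread('pics/lift_side.png')
v,f,T,g=fit_hand(im,s); print(v,f)
overlay(im,T,g,'pics/ov_lift.png',(70,180,160,320),k=4)
for fr in ((0,1,2,3),(0,2,3,4)):
  print(fr,fit_hand(im,s,v0=(.083,0,.022,0,0),free=fr)[:2])
E
```

```text
[ 0.08482742  0.          0.02530218 -0.24110997] 0.06746300309896469
(0, 1, 2, 3) (array([ 0.0852069 , -0.00095524,  0.02441845, -0.00399985,  0.        ]), np.float64(0.06916983425617218))
(0, 2, 3, 4) (array([ 0.08523068,  0.        ,  0.02528228, -0.58166629, -0.71874946]), np.float64(0.06845387816429138))
```

View pics/ov_lift.png

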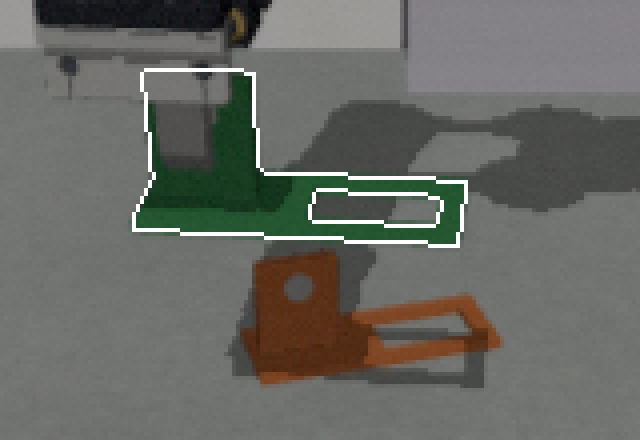

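```bash
cat > tgt.py <<'E'
from mv import *
import sys
H=np.array([.085,0,.0245]); D=np.array([.5003,.2025,0]);YAW=.053
def target(X,Z,th):
    Rf=Rflag(YAW,th); eye=D+R.from_euler('z',YAW).apply([X/1e3,0,Z/1e3])
    und=eye-Rf.apply([0,0,.003]); return und+Rf.apply(H),Rf*F2T
def now():
    s=state();q=np.array(s['tool_rot']);Rt=R.from_quat(np.r_[q[1:],q[0]]);Rf=Rt*F2T.inv()
    e=s['eef_pos']-Rf.apply(H)+Rf.apply([0,0,.003])-D; e=R.from_euler('z',-YAW).apply(e)*1e3
    x=Rf.apply([1,0,0]); print('eye X,Y,Z',np.round(e,1),'tilt',round(np.degrees(np.arcsin(x[2])),2),'yaw-err',round(np.degrees(np.arctan2(x[1],x[0])-YAW),2),'roll',round(np.degrees(np.arcsin(Rf.apply([0,1,0])[2])),2))
if __name__=="__main__":
    a=list(map(float,sys.argv[1:])); now(); delta(*target(*a))
    if 0:pass
E
python3 tgt.py -30 170 0
```

```text
eye X,Y,Z [   2.7 -294.9  172.6] tilt -0.16 yaw-err -8.75 roll -0.14
t 5.85 pos [ 0.6032 -0.1003  0.1938] open 0.0121 F [ 0.2  0.5 -1.3]
slide [-5.99  1.56  0.04] rot [ 0.03 -0.02 -1.75]
```

```bash
python3 -m jog '[{"slide":[-0.6,0.16,0],"rotation":[0,0,0],"fingers":0},{"slide":[-0.7,0.18,0],"rotation":[0,0,0],"fingers":0},{"slide":[-0.8,0.2,0],"rotation":[0,0,0],"fingers":0},{"slide":[-0.8,0.2,0],"rotation":[0,0,0],"fingers":0},{"slide":[-0.8,0.2,0],"rotation":[0,0,0],"fingers":0},{"slide":[-0.8,0.2,0],"rotation":[0,0,0],"fingers":0},{"slide":[-0.6,0.16,0],"rotation":[0,0,0],"fingers":0},{"slide":[-0.3,0.1,0],"rotation":[0,0,0],"fingers":0},{"slide":[0,0,0],"rotation":[0,0,-0.6],"fingers":0},{"slide":[0,0,0],"rotation":[0,0,-0.6],"fingers":0},{"slide":[0,0,0],"rotation":[0,0,-0.5],"fingers":0},{"slide":[0,0,0],"rotation":[0,0,0],"fingers":0}]'
python3 tgt.py -30 150 0
```

```text
time: 7.05
eef_pos: [0.5458, 0.1851, 0.1627]
tool_rot: [0.021, 0.725, -0.688, -0.017]
force: [0.0, -0.0, -1.4]
opening: 0.0118
eye X,Y,Z [-41.5 -19.9 145.8] tilt -3.08 yaw-err -0.02 roll -0.17
t 7.05 pos [0.5458 0.1851 0.1627] open 0.0118 F [ 0.  -0.  -1.4]
slide [-0.4  -0.2  -0.19] rot [ 0.62 -0.03 -0.  ]
```

```bash
python3 -m jog '[{"slide":[-0.4,0,-0.4],"rotation":[0.4,0,0],"fingers":0},{"slide":[0,0,-0.2],"rotation":[0.8,0,0],"fingers":0},{"slide":[0,0,0],"rotation":[1,0,0],"fingers":0},{"slide":[0,0,0],"rotation":[1,0,0],"fingers":0},{"slide":[0,0,0],"rotation":[1,0,0],"fingers":0},{"slide":[0,0,0],"rotation":[1,0,0],"fingers":0},{"slide":[0,0,0],"rotation":[0.8,0,0],"fingers":0},{"slide":[0,0,0],"rotation":[0.4,0,0],"fingers":0},{"slide":[0,0,0],"rotation":[0,0,0],"fingers":0}]'
python3 tgt.py -30 85 35
```

```text
time: 7.95
eef_pos: [0.5389, 0.2031, 0.1778]
tool_rot: [-0.177, 0.699, -0.671, 0.172]
force: [0.5, -0.4, -1.3]
opening: 0.0117
eye X,Y,Z [-25.8  -0.9 118.2] tilt 28.6 yaw-err -0.59 roll -0.2
t 7.95 pos [0.5389 0.2031 0.1778] open 0.0117 F [ 0.5 -0.4 -1.3]
slide [-0.03  0.45  0.36] rot [ 1.28 -0.11 -0.1 ]
```

```bash
python3 -m jog '[{"slide":[0,0.2,0.1],"rotation":[0.6,0,-0.1],"fingers":0},{"slide":[0,0.25,0.2],"rotation":[0.6,0,0],"fingers":0},{"slide":[0,0,0],"rotation":[0,0,0],"fingers":0},{"slide":[0,0,0],"rotation":[0,0,0],"fingers":0}]'
python3 tgt.py -30 65 35
cat > lk.py <<'E'
from hand import *
from tgt import D,YAW
import sys
n=sys.argv[1]; s=state(); im=grab_frame('side'); cv2.imwrite(f'pics/{n}.png',im)
v,f,T,g=fit_hand(im,s,v0=(.085,0,.0245,0)); print('hand',np.round(v,4),'cost',round(f,3))
Rm,t=T; e=R.from_euler('z',-YAW).apply(t+Rm@[0,0,.003]-D)*1e3; print('CAM eye X,Y,Z',np.round(e,1),'tilt',round(np.degrees(np.arcsin(Rm[2,0])),2))
overlay(im,T,g,f'pics/{n}_ov.png',(170,350,180,360),k=4 if len(sys.argv)<3 else 3)
E
python3 lk.py a1
```

```text
time: 8.35
eef_pos: [0.5278, 0.2009, 0.1523]
tool_rot: [-0.209, 0.692, -0.66, 0.206]
force: [0.2, 0.1, -0.3]
opening: 0.0117
eye X,Y,Z [-30.9  -3.2  86.8] tilt 34.12 yaw-err -0.14 roll -0.57
t 8.35 pos [0.5278 0.2009 0.1523] open 0.0117 F [ 0.2  0.1 -0.3]
slide [-0.07  0.24  0.34] rot [ 0.18 -0.15 -0.02]
hand [ 0.0856  0.      0.024  -0.053 ] cost 0.197
CAM eye X,Y,Z [-31.7  -3.2  86.9] tilt 34.07
```

View pics/a1_ov.png

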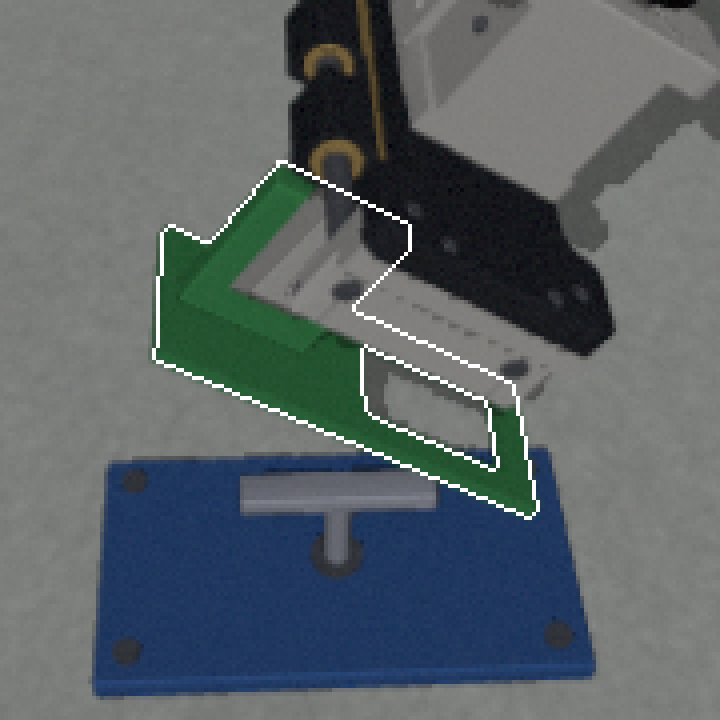

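The overlay shows the flag tilted over the head and matching the kinematics to 1 mm. The eye's low end (around 495,470) is beyond the robot-side head end (435,490).

```bash
python3 -c "
from plan import clr
for a in [(-31,87),(-31,78),(-31,70),(-31,63),(-31,56),(-27,55),(-22,52)]: print(a,clr(*a,35))"
python3 -m jog '[{"slide":[-0.07,0.08,0.1],"rotation":[0.15,-0.1,0],"fingers":0},{"slide":[0,0.08,0.12],"rotation":[0.05,0,0],"fingers":0},{"slide":[0,0,0],"rotation":[0,0,0],"fingers":0}]'
python3 tgt.py -31 56 35
```

```text
(-31, 87) (np.float64(23.535701267775067), 'low-bar')
(-31, 78) (np.float64(18.944516889778935), 'low-bar')
(-31, 70) (np.float64(17.85383201961662), 'low-bar')
(-31, 63) (np.float64(17.866202990974223), 'low-bar')
(-31, 56) (np.float64(18.7498369576644), 'high-bar')
(-27, 55) (np.float64(16.340334780295574), 'low-bar')
(-22, 52) (np.float64(13.943259889145747), 'low-bar')
time: 8.7
eef_pos: [0.5315, 0.2081, 0.148]
tool_rot: [-0.212, 0.689, -0.661, 0.21]
force: [0.3, -0.3, -0.8]
opening: 0.012
eye X,Y,Z [-26.2   4.1  81.9] tilt 34.69 yaw-err -0.4 roll -0.57
t 8.7 pos [0.5315 0.2081 0.148 ] open 0.012 F [ 0.3 -0.3 -0.8]
slide [0.08 0.38 0.36] rot [ 0.06 -0.18 -0.07]
```

```bash
python3 -m jog '[{"slide":[0.07,0.1,0.1],"rotation":[0.05,-0.15,-0.05],"fingers":0},{"slide":[0,0.1,0.1],"rotation":[0,0,0],"fingers":0},{"slide":[0,0.1,0.1],"rotation":[0,0,0],"fingers":0},{"slide":[0,0,0],"rotation":[0,0,0],"fingers":0},{"slide":[0,0,0],"rotation":[0,0,0],"fingers":0}]'
python3 tgt.py -31 56 35
```

```text
time: 9.2
eef_pos: [0.5323, 0.2106, 0.1402]
tool_rot: [-0.208, 0.69, -0.661, 0.209]
force: [0.1, 0.7, -0.8]
opening: 0.0121
eye X,Y,Z [-25.8   6.4  74.6] tilt 34.25 yaw-err -0.32 roll -0.76
t 9.2 pos [0.5323 0.2106 0.1402] open 0.0121 F [ 0.1  0.7 -0.8]
slide [0.13 0.3  0.23] rot [ 0.15 -0.22 -0.05]
```

```bash
python3 -m jog '[{"slide":[0.14,0.15,0.12],"rotation":[0.15,-0.2,0],"fingers":0},{"slide":[0,0.15,0.12],"rotation":[0,0,0],"fingers":0},{"slide":[0,0,0],"rotation":[0,0,0],"fingers":0}]'
python3 tgt.py -31 56 35
```

```text
time: 9.5
eef_pos: [0.5287, 0.2112, 0.136]
tool_rot: [-0.206, 0.69, -0.662, 0.208]
force: [0.9, -0.5, -1.3]
opening: 0.0119
eye X,Y,Z [-29.6   7.2  70.7] tilt 34.02 yaw-err -0.37 roll -0.86
t 9.5 pos [0.5287 0.2112 0.136 ] open 0.0119 F [ 0.9 -0.5 -1.3]
slide [0.14 0.19 0.2 ] rot [ 0.2  -0.25 -0.06]
```

```bash
python3 lk.py a2; python3 -c "
from h import *
cv2.imwrite('pics/a2_top.png',cv2.resize(grab_frame('top')[130:300,60:260],None,fx=3,fy=3,interpolation=2))"; python3 tgt.py -31 56 35
```

```text
hand [0.0857 0.     0.0239 0.0254] cost 0.251
CAM eye X,Y,Z [-30.5   7.2  70.7] tilt 34.05
eye X,Y,Z [-28.9   7.3  71.2] tilt 34.1 yaw-err -0.37 roll -0.83
t 9.6 pos [0.5293 0.2113 0.1367] open 0.0119 F [ 0.1  0.4 -0.4]
slide [0.14 0.21 0.21] rot [ 0.18 -0.24 -0.06]
```

View pics/a2_ov.png

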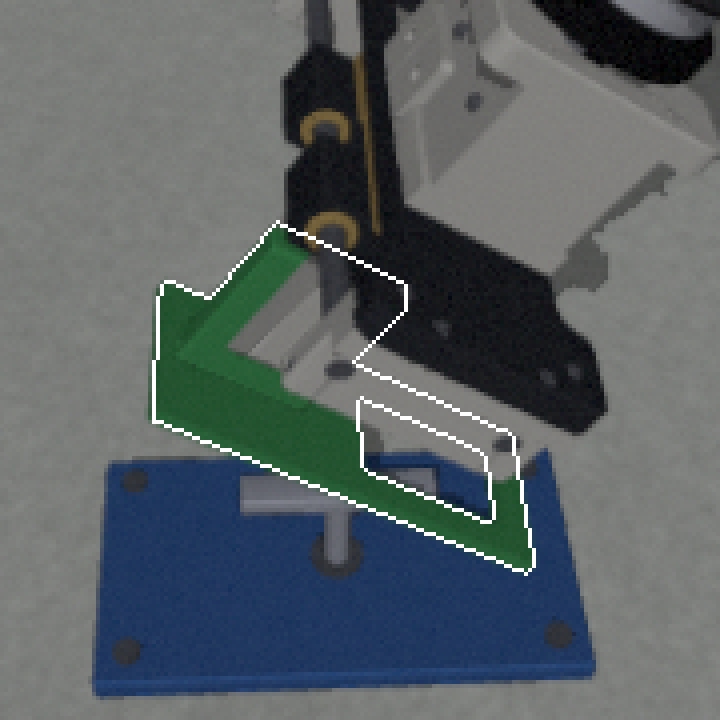

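View pics/a2_top.png

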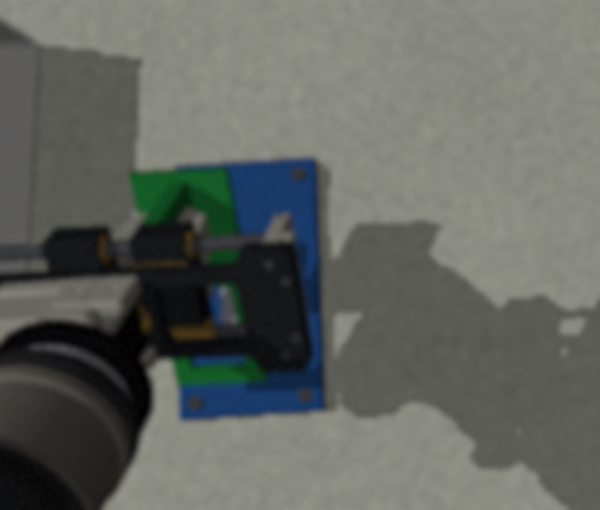

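```bash
python3 -m jog '[{"slide":[0.14,0,0],"rotation":[0.1,-0.2,0],"fingers":0},{"slide":[0.14,0,0],"rotation":[0.1,-0.1,0],"fingers":0},{"slide":[0.07,0,0],"rotation":[0.1,0,0],"fingers":0}]'
python3 tgt.py -31 56 35
```

```text
time: 9.9
eef_pos: [0.532, 0.2012, 0.1514]
tool_rot: [-0.212, 0.69, -0.66, 0.208]
force: [-0.2, 0.1, -0.6]
opening: 0.012
eye X,Y,Z [-26.2  -2.8  85.4] tilt 34.57 yaw-err -0.34 roll -0.41
t 9.9 pos [0.532  0.2012 0.1514] open 0.012 F [-0.2  0.1 -0.6]
slide [-0.06  0.42  0.42] rot [ 0.09 -0.14 -0.06]
```

```bash
for i in 1 2; do python3 -m jog '[{"slide":[0,0,0],"rotation":[0,0,0],"fingers":0},{"slide":[0,0,0],"rotation":[0,0,0],"fingers":0}]' >/dev/null
python3 tgt.py -31 56 35; done
```

```text
eye X,Y,Z [-25.8  -3.1  86. ] tilt 34.65 yaw-err -0.38 roll -0.41
t 10.1 pos [0.5323 0.2009 0.1521] open 0.0114 F [ 0.5 -1.  -1. ]
slide [-0.07  0.43  0.42] rot [ 0.07 -0.14 -0.06]
eye X,Y,Z [-26.   -2.9  85.8] tilt 34.63 yaw-err -0.36 roll -0.42
t 10.3 pos [0.5321 0.2011 0.1518] open 0.0118 F [-0.7  0.5 -0.9]
slide [-0.06  0.42  0.42] rot [ 0.07 -0.14 -0.06]
```

```bash
python3 -m jog '[{"slide":[0,0.2,0.2],"rotation":[0,0,0],"fingers":0}]' >/dev/null; python3 tgt.py -31 56 35;python3 -m jog '[{"slide":[0,0,0],"rotation":[0,0,0],"fingers":0}]' >/dev/null; python3 tgt.py -31 56 35
```

```text
eye X,Y,Z [-27.6   0.   78.1] tilt 34.32 yaw-err -0.42 roll -0.74
t 10.4 pos [0.5307 0.2041 0.1438] open 0.012 F [-0.4 -0.2 -0.8]
slide [-0.    0.31  0.31] rot [ 0.14 -0.23 -0.07]
eye X,Y,Z [-28.3   0.2  77.2] tilt 34.21 yaw-err -0.36 roll -0.78
t 10.5 pos [0.5301 0.2043 0.1427] open 0.0119 F [ 0.7 -0.2 -1.1]
slide [-0.    0.29  0.3 ] rot [ 0.16 -0.23 -0.06]
```

```bash
python3 -m jog '[{"slide":[0.05,0.3,0.3],"rotation":[0.1,-0.2,-0.05],"fingers":0},{"slide":[0,0,0],"rotation":[0,0,0],"fingers":0}]' >/dev/null; python3 tgt.py -31 56 35;python3 -m jog '[{"slide":[0.05,0.2,0.2],"rotation":[0.1,-0.2,0],"fingers":0},{"slide":[0,0,0],"rotation":[0,0,0],"fingers":0}]' >/dev/null; python3 tgt.py -31 56 35
```

```text
eye X,Y,Z [-30.9   5.3  69.5] tilt 33.73 yaw-err 0.0 roll -1.02
t 10.7 pos [0.5278 0.2097 0.1346] open 0.0116 F [-0.1 -0.5 -0.4]
slide [0.11 0.16 0.19] rot [ 0.25 -0.25  0.  ]
eye X,Y,Z [-32.2   9.3  66.4] tilt 33.48 yaw-err 0.0 roll -0.92
t 10.9 pos [0.5265 0.2136 0.1313] open 0.0118 F [-0.1 -0.1 -1.6]
slide [0.19 0.11 0.15] rot [ 0.3  -0.22  0.  ]
```

```bash
python3 -c "
from workcell import *
s=state();print(s['joints'],s['qvel'],s['joint_efforts'])"
```

```text
[ 0.35228433  0.34101584  2.024348   -0.70630454  0.28262833  2.50983851] [-0.00903405 -0.01196888 -0.00757008  0.01444152 -0.00035924 -0.02354811] [  0.13680839 -38.02623868 -19.42239404  -0.68215543  -1.68793213
   0.15336249]
```

Joint 5 is on its lower limit (0.283, limit 0.28), which explains the odd coupling. Tilting the tool outward this low isn't reachable. The head's ends are alike, so I'll back out, turn the flag half round (handle towards the robot) and hook it from the other end, where joint 5 has room.

```bash
python3 -c "
from plan import clr
for a in [(-32,66),(-30,75),(-30,85),(-30,100)]: print(clr(*a,33.5))"
python3 -m jog '[{"slide":[0,-0.25,-0.4],"rotation":[0,0,0],"fingers":0},{"slide":[0,-0.25,-0.4],"rotation":[0,0,0],"fingers":0},{"slide":[0,-0.25,-0.4],"rotation":[0,0,0],"fingers":0},{"slide":[0,0,0],"rotation":[0,0,0],"fingers":0}]'; python3 tgt.py -30 170 0
```

```text
(np.float64(19.36076370607887), 'low-bar')
(np.float64(17.802290648990766), 'low-bar')
(np.float64(22.26490987720092), 'low-bar')
(np.float64(33.714897547351725), 'low-bar')
time: 11.3
eef_pos: [0.5244, 0.2148, 0.2041]
tool_rot: [-0.202, 0.694, -0.661, 0.204]
force: [0.8, -0.4, -1.7]
opening: 0.0119
eye X,Y,Z [-34.5  10.6 139.4] tilt 33.37 yaw-err 0.05 roll -0.88
t 11.3 pos [0.5244 0.2148 0.2041] open 0.0119 F [ 0.8 -0.4 -1.7]
slide [ 0.21 -0.37  0.55] rot [-6.67 -0.2  -0.05]
```

```bash
python3 -m jog '[{"slide":[0,0,0],"rotation":[-1,0,0],"fingers":0},{"slide":[0,0,0],"rotation":[-1,0,0],"fingers":0},{"slide":[0,0,0],"rotation":[-1,0,0],"fingers":0},{"slide":[0,0,0],"rotation":[-1,0,0],"fingers":0},{"slide":[0,0,0],"rotation":[-1,0,0],"fingers":0},{"slide":[0,0,0],"rotation":[-1,0,0],"fingers":0},{"slide":[0,0,0],"rotation":[-0.6,0,0],"fingers":0},{"slide":[0,0,0],"rotation":[0,0,0],"fingers":0}]'; python3 tgt.py -30 170 0; python3 -c "
from workcell import *
print(state()['joints'])"
```

```text
time: 12.1
eef_pos: [0.5214, 0.2115, 0.1963]
tool_rot: [0.015, 0.721, -0.693, -0.0]
force: [0.1, 0.3, -1.9]
opening: 0.0117
eye X,Y,Z [-63.9   8.6 176.8] tilt -1.31 yaw-err -0.73 roll -1.19
t 12.1 pos [0.5214 0.2115 0.1963] open 0.0117 F [ 0.1  0.3 -1.9]
slide [ 0.15 -0.67  0.08] rot [ 0.26 -0.24 -0.14]
[ 0.25797943  0.45207236  1.43999009 -0.0159951   1.27637951  1.79313474]
```

```bash
R1='1'; python3 -m jog '[{"slide":[0,0,0],"rotation":[0.2,-0.2,-1],"fingers":0},{"slide":[0,0,0],"rotation":[0,0,-1],"fingers":0},{"slide":[0,0,0],"rotation":[0,0,-1],"fingers":0},{"slide":[0,0,0],"rotation":[0,0,-1],"fingers":0},{"slide":[0,0,0],"rotation":[0,0,-1],"fingers":0},{"slide":[0,0,0],"rotation":[0,0,-1],"fingers":0},{"slide":[0,0,0],"rotation":[0,0,-1],"fingers":0},{"slide":[0,0,0],"rotation":[0,0,-1],"fingers":0},{"slide":[0,0,0],"rotation":[0,0,-1],"fingers":0},{"slide":[0,0,0],"rotation":[0,0,-1],"fingers":0},{"slide":[0,0,0],"rotation":[0,0,-1],"fingers":0},{"slide":[0,0,0],"rotation":[0,0,-1],"fingers":0}]'
sed -i 's/YAW=.053/YAW=.053-np.pi/' tgt.py; python3 tgt.py -30 170 0
python3 -m jog '[{"slide":[0,0,0],"rotation":[0,0,-1],"fingers":0},{"slide":[0,0,0],"rotation":[0,0,-1],"fingers":0},{"slide":[0,0,0],"rotation":[0,0,-1],"fingers":0},{"slide":[0,0,0],"rotation":[0,0,-1],"fingers":0},{"slide":[0,0,0],"rotation":[0,0,-1],"fingers":0},{"slide":[0,0,0],"rotation":[0,0,-1],"fingers":0},{"slide":[0,0,0],"rotation":[0,0,-1],"fingers":0},{"slide":[0,0,0],"rotation":[0,0,-1],"fingers":0},{"slide":[0,0,0],"rotation":[0,0,-1],"fingers":0},{"slide":[0,0,0],"rotation":[0,0,-1],"fingers":0},{"slide":[0,0,0],"rotation":[0,0,-1],"fingers":0},{"slide":[0,0,0],"rotation":[0,0,-1],"fingers":0}]'
python3 tgt.py -30 170 0
```

```text
time: 13.3
eef_pos: [0.5157, 0.207, 0.1848]
tool_rot: [0.007, 0.975, -0.222, 0.002]
force: [-0.4, 0.3, -1.4]
opening: 0.0116
eye X,Y,Z [ 25.1  71.2 164.4] tilt -0.74 yaw-err 241.32 roll -0.44
t 13.3 pos [0.5157 0.207  0.1848] open 0.0116 F [-0.4  0.3 -1.4]
slide [-1.2   0.74 -0.13] rot [  0.18   0.1  -23.74]
time: 14.5
eef_pos: [0.5085, 0.2031, 0.1749]
tool_rot: [0.014, 0.949, 0.315, 0.001]
force: [0.9, 0.3, -1.5]
opening: 0.0118
eye X,Y,Z [-55.5  71.1 155.7] tilt -1.57 yaw-err 303.66 roll 0.46
t 14.5 pos [0.5085 0.2031 0.1749] open 0.0118 F [ 0.9  0.3 -1.5]
slide [-1.06 -0.69 -0.34] rot [  0.24   0.24 -11.27]
```

```bash
python3 -m jog '[{"slide":[0,0,-0.03],"rotation":[0,0,-1],"fingers":0},{"slide":[0,0,-0.03],"rotation":[0,0,-1],"fingers":0},{"slide":[0,0,-0.03],"rotation":[0,0,-1],"fingers":0},{"slide":[0,0,-0.03],"rotation":[0,0,-1],"fingers":0},{"slide":[0,0,-0.03],"rotation":[0,0,-1],"fingers":0},{"slide":[0,0,-0.03],"rotation":[0,0,-1],"fingers":0},{"slide":[0,0,-0.03],"rotation":[0,0,-1],"fingers":0},{"slide":[0,0,-0.03],"rotation":[0,0,-1],"fingers":0},{"slide":[0,0,-0.03],"rotation":[0,0,-1],"fingers":0},{"slide":[0,0,-0.03],"rotation":[0,0,-1],"fingers":0},{"slide":[0,0,-0.03],"rotation":[0,0,-1],"fingers":0},{"slide":[0,0,0],"rotation":[0,0,-0.5],"fingers":0}]'
python3 tgt.py -35 150 35
```

```text
time: 15.7
eef_pos: [0.5008, 0.1997, 0.1822]
tool_rot: [0.019, 0.666, 0.746, -0.008]
force: [-0.3, 0.6, -1.7]
opening: 0.0115
eye X,Y,Z [-85.5  -1.5 161.9] tilt -0.77 yaw-err 3.51 roll 2.29
t 15.7 pos [0.5008 0.1997 0.1822] open 0.0115 F [-0.3  0.6 -1.7]
slide [ 0.06 -0.44 -0.69] rot [7.16 0.65 0.54]
```

```bash
python3 -m jog '[{"slide":[0,-0.3,-0.35],"rotation":[0.2,0.35,0.3],"fingers":0},{"slide":[0,-0.2,-0.35],"rotation":[0.6,0.3,0.2],"fingers":0},{"slide":[0,0,0],"rotation":[1,0,0],"fingers":0},{"slide":[0,0,0],"rotation":[1,0,0],"fingers":0},{"slide":[0,0,0],"rotation":[1,0,0],"fingers":0},{"slide":[0,0,0],"rotation":[1,0,0],"fingers":0},{"slide":[0,0,0],"rotation":[1,0,0],"fingers":0},{"slide":[0,0,0],"rotation":[0.8,0,0],"fingers":0},{"slide":[0,0,0],"rotation":[0.5,0,0],"fingers":0},{"slide":[0,0,0],"rotation":[0,0,0],"fingers":0}]'
python3 tgt.py -31 90 35;  python3 -c "
from workcell import *
print(state()['joints'])"
```

```text
time: 16.7
eef_pos: [0.47, 0.1948, 0.2103]
tool_rot: [-0.21, 0.651, 0.695, -0.221]
force: [-0.6, -0.4, -1.3]
opening: 0.012
eye X,Y,Z [-26.1   5.2 143.4] tilt 35.51 yaw-err 0.8 roll -0.21
t 16.7 pos [0.47   0.1948 0.2103] open 0.012 F [-0.6 -0.4 -1.3]
slide [0.12 0.7  0.83] rot [-0.1   0.04  0.13]
[ 0.19300972  0.70027914  1.1256467   0.08285412  1.93004303 -1.43876838]
```

```bash
python3 -m jog '[{"slide":[0.06,0.25,0.3],"rotation":[0,0,0.1],"fingers":0},{"slide":[0.06,0.25,0.3],"rotation":[0,0,0],"fingers":0},{"slide":[0,0.2,0.23],"rotation":[0,0,0],"fingers":0},{"slide":[0,0,0],"rotation":[0,0,0],"fingers":0}]'
python3 tgt.py -31 75 35; python3 lk.py b1
```

```text
time: 17.1
eef_pos: [0.4738, 0.2007, 0.1528]
tool_rot: [-0.204, 0.656, 0.692, -0.22]
force: [-0.2, -0.9, -1.2]
opening: 0.0115
eye X,Y,Z [-30.9   0.6  86.5] tilt 34.92 yaw-err -0.08 roll 0.35
t 17.1 pos [0.4738 0.2007 0.1528] open 0.0115 F [-0.2 -0.9 -1.2]
slide [0.01 0.13 0.18] rot [ 0.02  0.08 -0.01]
hand [ 0.0856  0.      0.0243 -0.1475] cost 0.227
CAM eye X,Y,Z [-31.6   0.6  86.5] tilt 34.77
```

View pics/b1_ov.png

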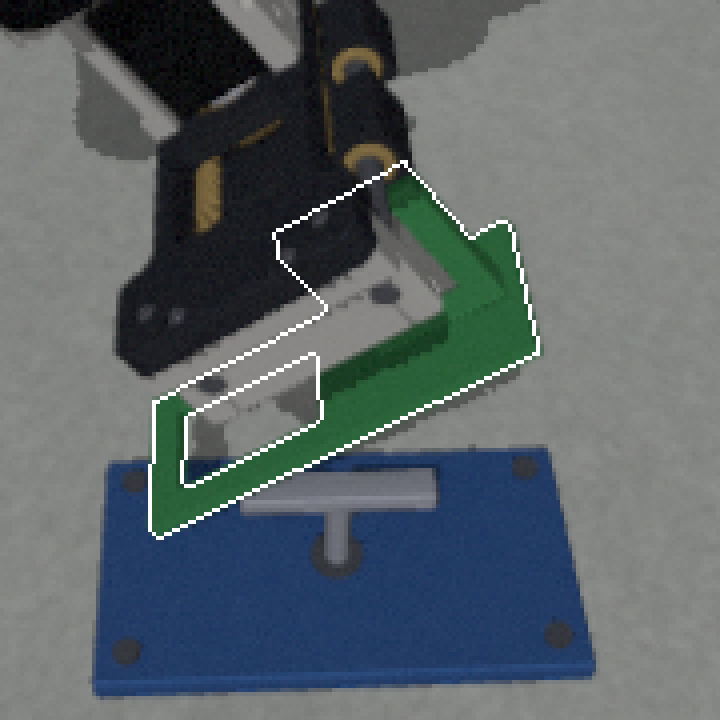

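Now it's mirrored and correctly placed: the low end of the eye (185,485) is beyond the head's far end (240,490), and kinematics and camera agree. Descending.

```bash
python3 tgt.py -31 56 35|tail -1; python3 -m jog '[{"slide":[0,0.12,0.16],"rotation":[0,0.05,0],"fingers":0},{"slide":[0,0.12,0.16],"rotation":[0,0,0],"fingers":0},{"slide":[0,0,0],"rotation":[0,0,0],"fingers":0}]'
python3 tgt.py -31 56 35
```

```text
slide [0.01 0.36 0.52] rot [ 0.03  0.07 -0.01]
time: 17.45
eef_pos: [0.4753, 0.2009, 0.1345]
tool_rot: [-0.203, 0.657, 0.693, -0.216]
force: [-0.8, 0.0, -0.8]
opening: 0.012
eye X,Y,Z [-32.8   0.4  68.6] tilt 34.52 yaw-err -0.06 roll 0.11
t 17.45 pos [0.4753 0.2009 0.1345] open 0.012 F [-0.8  0.  -0.8]
slide [0.01 0.12 0.21] rot [ 0.1   0.02 -0.01]
```

```bash
python3 -m jog '[{"slide":[0,0.07,0.12],"rotation":[0.1,0,0],"fingers":0},{"slide":[0,0.06,0.1],"rotation":[0,0,0],"fingers":0},{"slide":[0,0,0],"rotation":[0,0,0],"fingers":0}]'
python3 tgt.py -20 52 35; python3 lk.py b2;python3 tgt.py -6 49.5 35
```

```text
time: 17.75
eef_pos: [0.4746, 0.2008, 0.1211]
tool_rot: [-0.206, 0.656, 0.692, -0.219]
force: [0.3, -1.1, -0.7]
opening: 0.0118
eye X,Y,Z [-31.6   0.5  54.7] tilt 34.99 yaw-err -0.08 roll 0.11
t 17.75 pos [0.4746 0.2008 0.1211] open 0.0118 F [ 0.3 -1.1 -0.7]
slide [ 0.01 -0.16  0.18] rot [ 0.    0.02 -0.01]
hand [ 0.0849  0.      0.0244 -0.6103] cost 0.301
CAM eye X,Y,Z [-32.3   0.4  55.5] tilt 34.38
eye X,Y,Z [-31.7   0.5  55.1] tilt 34.97 yaw-err -0.07 roll 0.11
t 17.8 pos [0.4747 0.2008 0.1214] open 0.0118 F [-0.3 -0.7 -1.2]
slide [ 0.01 -0.36  0.39] rot [ 0.01  0.02 -0.01]
```

View pics/b2_ov.png

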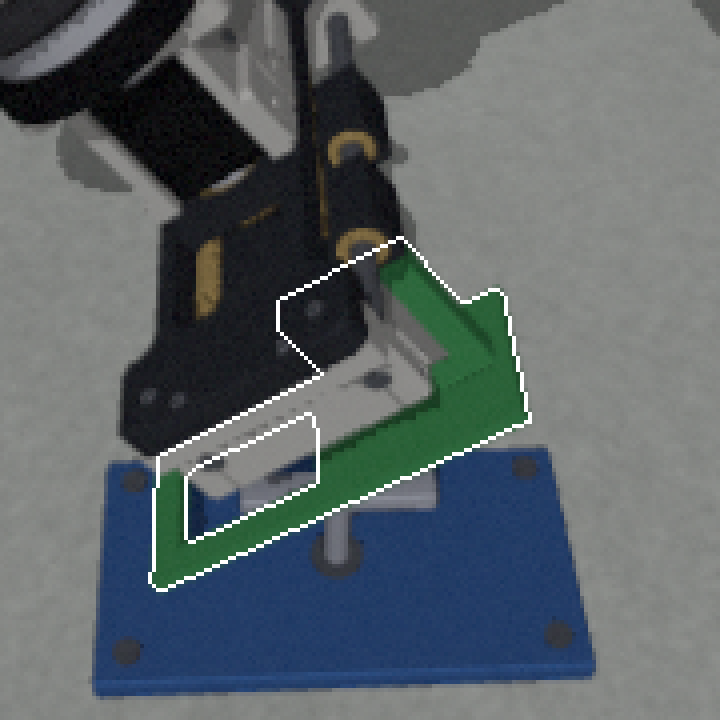

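```bash
python3 -m jog '[{"slide":[0,-0.12,0.12],"rotation":[0,0,0],"fingers":0},{"slide":[0,-0.12,0.12],"rotation":[0,0,0],"fingers":0},{"slide":[0,0,0],"rotation":[0,0,0],"fingers":0}]'
python3 tgt.py -6 49.5 35
```

```text
time: 18.1
eef_pos: [0.4577, 0.1999, 0.1185]
tool_rot: [-0.206, 0.657, 0.692, -0.218]
force: [0.0, 0.1, -1.2]
opening: 0.0116
eye X,Y,Z [-14.8   0.5  52.2] tilt 34.92 yaw-err -0.08 roll 0.1
t 18.1 pos [0.4577 0.1999 0.1185] open 0.0116 F [ 0.   0.1 -1.2]
slide [ 0.01 -0.11  0.14] rot [ 0.02  0.02 -0.01]
```

```bash
python3 -m jog '[{"slide":[0,-0.12,0.14],"rotation":[0,0,0],"fingers":0},{"slide":[0,0,0],"rotation":[0,0,0],"fingers":0}]'
python3 tgt.py 6 47 35
```

```text
time: 18.3
eef_pos: [0.449, 0.1995, 0.1166]
tool_rot: [-0.206, 0.657, 0.692, -0.218]
force: [0.2, -0.3, -1.2]
opening: 0.012
eye X,Y,Z [-6.1  0.4 50.4] tilt 34.85 yaw-err -0.07 roll 0.1
t 18.3 pos [0.449  0.1995 0.1166] open 0.012 F [ 0.2 -0.3 -1.2]
slide [ 0.01 -0.16  0.19] rot [ 0.03  0.02 -0.01]
```

```bash
python3 -m jog '[{"slide":[0,-0.17,0.2],"rotation":[0,0,0],"fingers":0},{"slide":[0,0,0],"rotation":[0,0,0],"fingers":0}]'
python3 tgt.py 10 46.5 33; python3 lk.py b3;python3 tgt.py 10 46.5 33
```

```text
time: 18.5
eef_pos: [0.4372, 0.1989, 0.1137]
tool_rot: [-0.205, 0.657, 0.692, -0.217]
force: [-0.4, -0.4, -0.8]
opening: 0.0117
eye X,Y,Z [ 5.6  0.4 47.6] tilt 34.74 yaw-err -0.07 roll 0.08
t 18.5 pos [0.4372 0.1989 0.1137] open 0.0117 F [-0.4 -0.4 -0.8]
slide [ 0.01 -0.07  0.12] rot [-0.35  0.01 -0.01]
hand [ 0.085   0.      0.0242 -0.073 ] cost 0.499
CAM eye X,Y,Z [ 5.3  0.4 47.9] tilt 34.67
eye X,Y,Z [ 4.3  0.4 47.9] tilt 34.62 yaw-err -0.07 roll 0.07
t 18.55 pos [0.4383 0.1989 0.1139] open 0.0118 F [-0.5 -0.7 -1. ]
slide [ 0.01 -0.09  0.14] rot [-0.32  0.01 -0.01]
```

View pics/b3_ov.png

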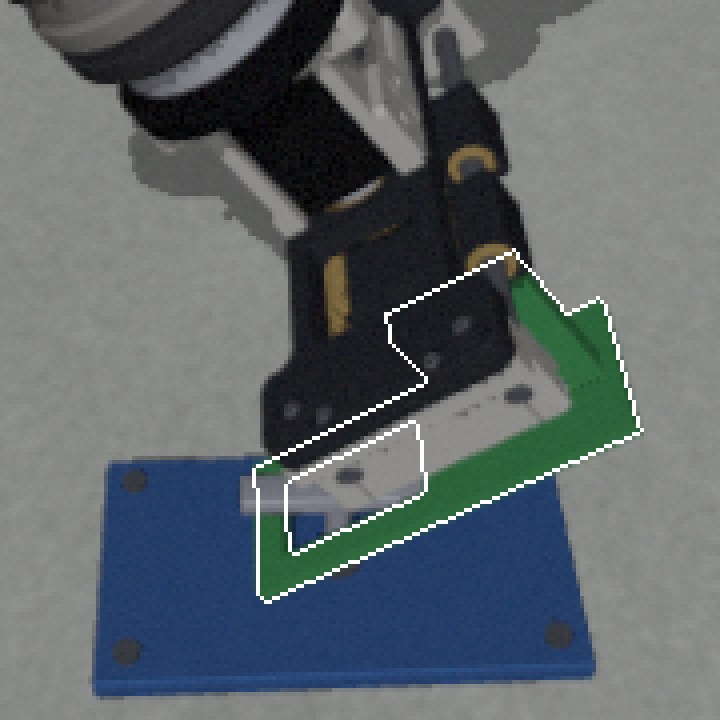

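```bash
python3 - <<'E'
from plan import clr
import numpy as np
for t in (35,30,25,20,15,10,5,0):
    b=max(((clr(x,z,t),x,z) for x in np.arange(4,24,1.) for z in np.arange(22,56,1.)),key=lambda q:q[0][0]); print(t,b)
E
python3 tgt.py 11 46.5 32
```

```text
35 ((np.float64(10.749836957664407), 'high-bar'), np.float64(4.0), np.float64(48.0))
30 ((np.float64(8.401923788646684), 'high-bar'), np.float64(4.0), np.float64(48.0))
25 ((np.float64(6.959624491111036), 'low-bar'), np.float64(13.0), np.float64(47.0))
20 ((np.float64(7.1647181936002475), 'low-stem'), np.float64(15.0), np.float64(43.0))
15 ((np.float64(7.324499067653956), 'high-bar'), np.float64(15.0), np.float64(32.0))
10 ((np.float64(9.131648535870902), 'high-bar'), np.float64(14.0), np.float64(30.0))
5 ((np.float64(11.497004733034535), 'high-bar'), np.float64(13.0), np.float64(29.0))
0 ((np.float64(14.0), 'high-bar'), np.float64(4.0), np.float64(27.0))
eye X,Y,Z [ 4.3  0.4 47.9] tilt 34.62 yaw-err -0.07 roll 0.07
t 18.55 pos [0.4383 0.1989 0.1139] open 0.0118 F [-0.5 -0.7 -1. ]
slide [ 0.01 -0.11  0.18] rot [-0.52  0.01 -0.01]
```

```bash
python3 -m jog '[{"slide":[0,-0.11,0.18],"rotation":[-0.5,0,0],"fingers":0},{"slide":[0,0,0],"rotation":[0,0,0],"fingers":0}]' >/dev/null
python3 tgt.py 13 46.5 27
```

```text
eye X,Y,Z [ 9.   0.4 46.6] tilt 31.92 yaw-err -0.09 roll 0.05
t 18.75 pos [0.4307 0.1985 0.1098] open 0.0119 F [-0.9  0.  -1.2]
slide [ 0.01 -0.1   0.19] rot [-0.98  0.   -0.01]
```

```bash
python3 -m jog '[{"slide":[0,-0.11,0.2],"rotation":[-1,0,0],"fingers":0},{"slide":[0,0,0],"rotation":[0,0,0],"fingers":0}]' >/dev/null
python3 tgt.py 14 45 23
```

```text
eye X,Y,Z [12.   0.6 46.4] tilt 26.81 yaw-err -0.12 roll 0.05
t 18.95 pos [0.4223 0.1979 0.1039] open 0.012 F [-0.3 -0.4 -1.7]
slide [ 0.01 -0.05  0.16] rot [-0.76  0.   -0.02]
```

```bash
python3 -m jog '[{"slide":[0,-0.07,0.17],"rotation":[-0.8,0,0],"fingers":0},{"slide":[0,0,0],"rotation":[0,0,0],"fingers":0}]' >/dev/null
python3 tgt.py 15 42 18
```

```text
eye X,Y,Z [12.7  0.6 45.8] tilt 22.72 yaw-err -0.14 roll 0.03
t 19.15 pos [0.4176 0.1977 0.0984] open 0.0116 F [-0.4 -0.7 -1.6]
slide [ 0.01 -0.04  0.23] rot [-0.94 -0.   -0.03]
```

```bash
python3 -m jog '[{"slide":[0,-0.06,0.25],"rotation":[-0.8,0,0],"fingers":0},{"slide":[0,0,0],"rotation":[0,0,0],"fingers":0}]' >/dev/null
python3 tgt.py 15 37 14;python3 lk.py b4; python3 tgt.py 15 37 14
```

```text
eye X,Y,Z [13.8  0.6 41. ] tilt 18.69 yaw-err -0.18 roll 0.01
t 19.35 pos [0.413  0.1975 0.0886] open 0.0121 F [ 0.  -0.5 -1.2]
slide [ 0.01 -0.03  0.22] rot [-0.94 -0.01 -0.03]
hand [ 0.0845  0.      0.0263 -1.5623] cost 1.666
CAM eye X,Y,Z [13.5  0.6 41.5] tilt 17.12
eye X,Y,Z [11.5  0.5 41.7] tilt 18.56 yaw-err -0.19 roll -0.02
t 19.4 pos [0.4152 0.1977 0.0891] open 0.0117 F [ 0.1  1.  -0.4]
slide [ 0.01 -0.06  0.25] rot [-0.91 -0.01 -0.04]
```

View pics/b4_ov.png

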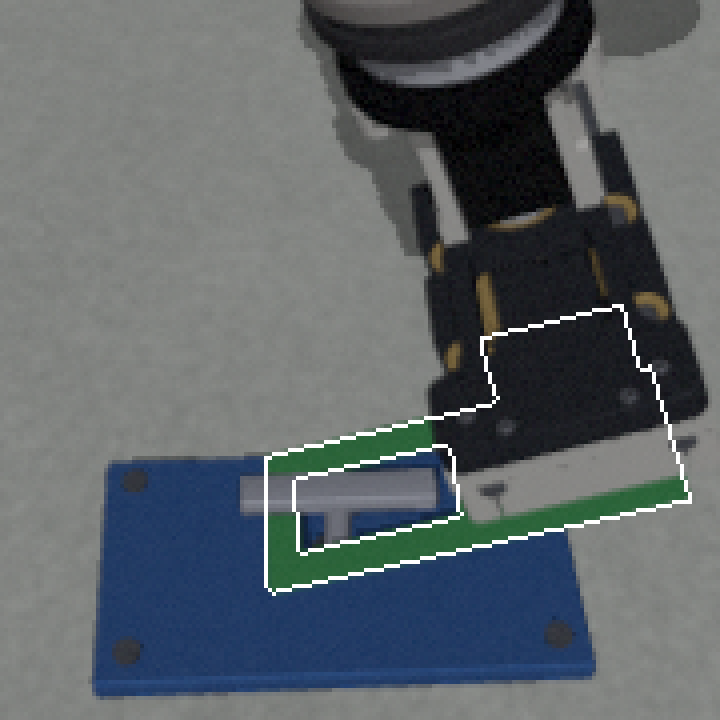

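The head now shows through the eye. Its left end overhangs the low border (240–265), and its right end (437) is clear of the eye's high end (457). Lowering and levelling.

```bash
python3 -m jog '[{"slide":[0,-0.09,0.27],"rotation":[-0.9,0,0],"fingers":0},{"slide":[0,0,0],"rotation":[0,0,0],"fingers":0}]' >/dev/null
python3 tgt.py 15 33 9
```

```text
eye X,Y,Z [13.   0.5 36.7] tilt 14.04 yaw-err -0.25 roll -0.04
t 19.6 pos [0.4102 0.1975 0.0782] open 0.0119 F [-1.3 -0.6 -1.6]
slide [ 0.   -0.05  0.23] rot [-1.01 -0.02 -0.05]
```

```bash
python3 -m jog '[{"slide":[0,-0.07,0.25],"rotation":[-1,0,-0.05],"fingers":0},{"slide":[0,0,0],"rotation":[0,0,0],"fingers":0}]' >/dev/null
python3 tgt.py 13 29 3
```

```text
eye X,Y,Z [12.4  0.1 33. ] tilt 9.05 yaw-err -0.06 roll -0.11
t 19.8 pos [0.4075 0.1975 0.0676] open 0.0116 F [-0.4  0.6 -0.7]
slide [ 0.   -0.03  0.26] rot [-1.21 -0.02 -0.01]
```

```bash
python3 -m jog '[{"slide":[0,-0.03,0.15],"rotation":[-0.7,0,0],"fingers":0},{"slide":[0,0,0.12],"rotation":[-0.6,0,0],"fingers":0},{"slide":[0,0,0],"rotation":[0,0,0],"fingers":0}]' >/dev/null
python3 tgt.py 5 20 0
```

```text
eye X,Y,Z [ 4.4 -0.4 31.5] tilt 2.46 yaw-err -0.18 roll -0.15
t 20.1 pos [0.412  0.1984 0.0566] open 0.0123 F [-0.1  0.1 -1.2]
slide [-0.01 -0.02  0.3 ] rot [-0.49 -0.03 -0.04]
```

```bash
python3 -m jog '[{"slide":[0,-0.02,0.15],"rotation":[-0.5,0,0],"fingers":0},{"slide":[0,0,0.13],"rotation":[0,0,0],"fingers":0},{"slide":[0,0,0],"rotation":[0,0,0],"fingers":0}]' >/dev/null
python3 tgt.py 3 13 0; python3 lk.py b5; python3 tgt.py 3 13 0
```

```text
eye X,Y,Z [-1.8 -0.9 22.7] tilt 0.04 yaw-err -0.28 roll -0.19
t 20.4 pos [0.4172 0.1993 0.0442] open 0.0119 F [ 0.1  0.3 -1.5]
slide [-0.03 -0.1   0.19] rot [-0.01 -0.04 -0.06]
hand [ 0.0845  0.      0.0255 -1.5581] cost 0.535
CAM eye X,Y,Z [-1.9 -0.9 23.9] tilt -1.52
eye X,Y,Z [-2.  -0.9 23. ] tilt -0.01 yaw-err -0.29 roll -0.2
t 20.45 pos [0.4174 0.1994 0.0445] open 0.0122 F [ 0.3  0.  -0.5]
slide [-0.03 -0.1   0.2 ] rot [ 0.   -0.04 -0.06]
```

View pics/b5_ov.png

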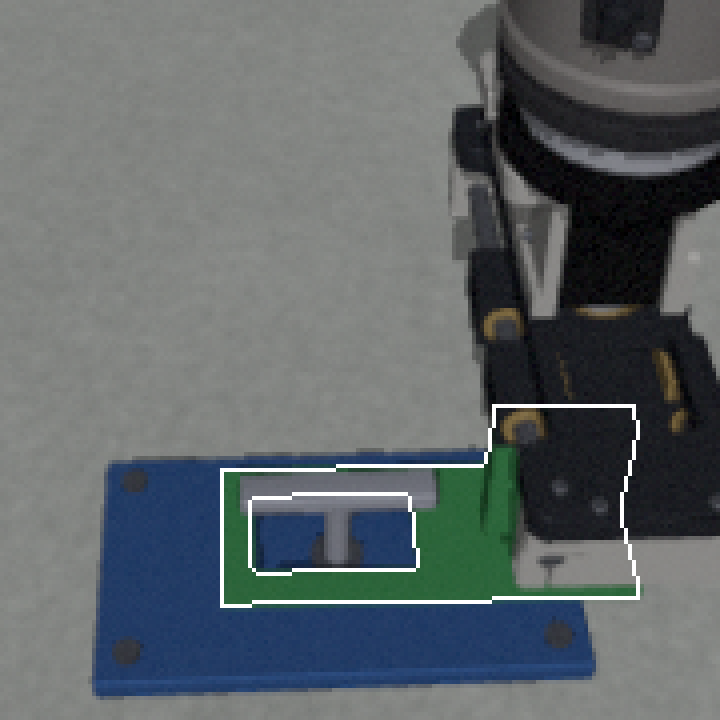

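```bash
python3 -m jog '[{"slide":[-0.02,-0.1,0.12],"rotation":[0,0,0],"fingers":0},{"slide":[0,0,0.08],"rotation":[0,0,0],"fingers":0},{"slide":[0,0,0],"rotation":[0,0,0],"fingers":0}]' >/dev/null
python3 tgt.py 3 13 0
```

```text
eye X,Y,Z [ 1.6  0.2 12.5] tilt 0.07 yaw-err -0.33 roll -0.21
t 20.75 pos [0.4138 0.1982 0.0341] open 0.0115 F [ 0.  -1.  -0.7]
slide [-0.01 -0.03 -0.01] rot [-0.01 -0.04 -0.07]
```

```bash
python3 -m jog '[{"slide":[0,0,0.05],"rotation":[0,0,0],"fingers":0},{"slide":[0,0,0],"rotation":[0,0,0],"fingers":0}]'
python3 tgt.py 3 13 0; python3 -m jog '[{"slide":[0,0,0.04],"rotation":[0,0,0],"fingers":0}]'
python3 tgt.py 3 13 0
```

```text
time: 20.95
eef_pos: [0.4148, 0.1984, 0.0339]
tool_rot: [-0.001, 0.69, 0.724, 0.002]
force: [-0.1, -0.1, -2.0]
opening: 0.0119
eye X,Y,Z [ 0.5 -0.1 12.5] tilt -0.05 yaw-err -0.31 roll -0.23
t 20.95 pos [0.4148 0.1984 0.0339] open 0.0119 F [-0.1 -0.1 -2. ]
slide [-0.01 -0.05 -0.01] rot [ 0.01 -0.05 -0.06]
time: 21.05
eef_pos: [0.4153, 0.1987, 0.0331]
tool_rot: [-0.001, 0.69, 0.724, 0.002]
force: [-8.3, -1.1, 33.3]
opening: 0.0119
eye X,Y,Z [ 0.1 -0.3 11.8] tilt -0.12 yaw-err -0.3 roll -0.25
t 21.05 pos [0.4153 0.1987 0.0331] open 0.0119 F [-8.3 -1.1 33.3]
slide [-0.01 -0.06 -0.03] rot [ 0.02 -0.05 -0.06]
```

Seated: 33 N on the last nudge. I'll ease off a little, then open.

```bash
python3 -m jog '[{"slide":[0,0,0],"rotation":[0,0,0],"fingers":0},{"slide":[0,0,0],"rotation":[0,0,0],"fingers":0}]'; python3 -m jog '[{"slide":[0,0,0],"rotation":[0,0,0],"fingers":0.5},{"slide":[0,0,0],"rotation":[0,0,0],"fingers":0.5},{"slide":[0,0,0],"rotation":[0,0,0],"fingers":0.5},{"slide":[0,0,0],"rotation":[0,0,0],"fingers":0.5},{"slide":[0,0,0],"rotation":[0,0,0],"fingers":0.5},{"slide":[0,0,0],"rotation":[0,0,0],"fingers":0.5}]'
```

```text
time: 21.25
eef_pos: [0.4155, 0.1988, 0.0336]
tool_rot: [-0.001, 0.69, 0.724, 0.003]
force: [0.0, 0.3, -0.8]
opening: 0.0122
time: 21.85
eef_pos: [0.4155, 0.1988, 0.033]
tool_rot: [-0.001, 0.69, 0.724, 0.002]
force: [-0.1, -0.7, 1.0]
opening: 0.0457
```

```bash
python3 -m jog '[{"slide":[0,0,-0.2],"rotation":[0,0,0],"fingers":0.5},{"slide":[0,0,-0.4],"rotation":[0,0,0],"fingers":0.5},{"slide":[0,0,-0.6],"rotation":[0,0,0],"fingers":0.5},{"slide":[0,0,-0.8],"rotation":[0,0,0],"fingers":0.5},{"slide":[0,0,-0.8],"rotation":[0,0,0],"fingers":0.5},{"slide":[0,0,-0.8],"rotation":[0,0,0],"fingers":0.5},{"slide":[0,0,0],"rotation":[0,0,0],"fingers":0.5}]'
python3 - <<'E'
from h import *
from tgt import YAW
a={c:grab_frame(c) for c in("side","top")}
for c in a: cv2.imwrite(f'pics/end_{c}.png',a[c])
g=cmask(a['side'],'green')
v,f=fit(flag_render,{'side':g},[.5,.2025,YAW,.01],step=(.01,.01,.1,.005)); print(v,f)
print('orange',fit(flag_render,{'side':cmask(a['side'][:, :],'orange')},[.4925,-.267,.308]))
u=a['side'].copy();q=(flag_render(pose(v),'side')>.5).astype(np.uint8)
cv2.drawContours(u,cv2.findContours(q,cv2.RETR_LIST,cv2.CHAIN_APPROX_NONE)[0],-1,(255,255,255),1)
cv2.imwrite('pics/end_s.png',cv2.resize(np.hstack([a['side'][270:350,190:350],u[270:350,190:350]]),None,fx=2.5,fy=2.5,interpolation=0))
E
```

```text
time: 22.55
eef_pos: [0.4142, 0.1976, 0.2234]
tool_rot: [-0.001, 0.69, 0.724, 0.002]
force: [-0.1, 0.4, -0.4]
opening: 0.0458
[ 0.4995824   0.20404847 -3.09501471  0.01070998] 0.22832499106185197
orange (array([ 0.65024255, -0.42390487, -1.42666941]), np.float64(1.3241317169069462))
```

View pics/end_side.png

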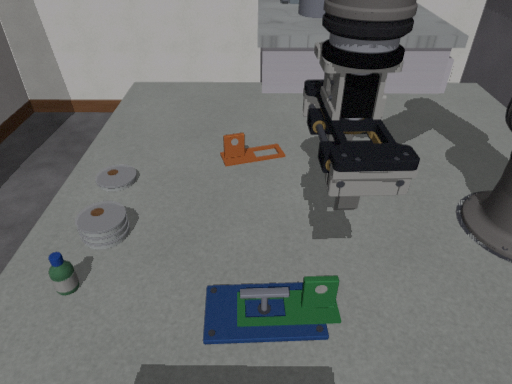

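View pics/end_s.png

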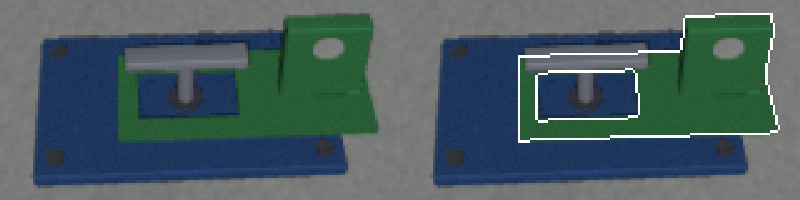

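The flag lies level on the base (fitted underside at z ≈ 0.0107), with its eye round the stem and the head bridging both ends of the eye. I'll check the orange flag by image difference, then hand in.

```bash
python3 - <<'E'
import cv2,numpy as np
from h import cmask
o=[]
for f in('side0','end_side'):
    h=cv2.cvtColor(cv2.imread(f'pics/{f}.png'),cv2.COLOR_BGR2HSV)[125:170,210:295]; m=cv2.inRange(h,(3,120,40),(20,255,255))>0; o.append(m); ys,xs=np.nonzero(m); print(xs.mean(),ys.mean(),m.sum())
print((o[0]^o[1]).sum())
from workcell import close_job,state
print(state()['time'],state()['force']); print(close_job())
E
```

```text
34.58568548387097 26.183467741935484 992
34.41158536585366 26.19410569105691 984
14
22.65 [-0.68823709 -0.09243728  0.40638445]
the job is handed in; nothing more can be done
None
```

The green flag is fixed on the blue dock, and I handed the job in at 22.65 s, with the gripper open and about 19 cm above the flag.

- **What I did:** I gripped the green fin, tilted the flag about 35°, hooked the eye's low end under the far end of the T-head and pushed it towards the stem. I then levelled the flag onto the base and let go.
- **First try abandoned:** Approaching with the handle pointing away from the robot put joint 5 on its lower limit. I backed out without contact, turned the flag half round and hooked it from the other end of the head.
- **Final check on the green flag:** The side camera puts the eye's centre within about 2 mm of the stem. The flag is aligned with the dock to about 0.4°, with its underside at 10.7 mm on the 10 mm base. The T-head visibly overhangs the plate at both ends of the eye.
- **Forces:** The wrist force read 33 N for a moment as the flag touched the base, and otherwise stayed within a few newtons.
- **Orange flag:** It did not move. Only 14 of about 990 pixels differ from the first picture, which is image noise. My automatic re-fit of its pose from the last side picture failed, so I compared the pictures instead.

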